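Strip down the tubing-coil heater and stack the sample pots after a run

ROBOT

A 7-joint arm with a two-finger parallel gripper is mounted at the origin on the work surface. World frame = base frame: x ahead of the robot, y to its left, z up, the work surface at z = 0. Lengths are in m, angles in rad, forces in N, time in s.
With the tool pointing down it reaches from about 0.4 to 0.85 m from the base axis. Payload 4.5 kg.
Tool frame: the origin (TCP) lies between the finger pads; the fingertips stand 14 mm ahead of it and the grasp point (between the pads) lies 5 mm behind it; x points along the fingers, z is the direction in which the jaws open and shut, and the axes are right-handed (so a half turn about x gives the same grasp; the last joint's range is limited). The gripper opens to 88 mm and grips with 3 to 60 N. Pads are 18 mm wide; open, the fingers measure 123 mm over their backs; the gripper's body (75 mm by 187 mm) begins 45 mm behind the grasp point.
Start: joints at [1.298, 0.689, -0.195, 1.565, 0.157, 0.902, -0.215], TCP at [0.189, -0.596, 0.222] pointing down, gripper open.
Joint ranges: [-3.01, 3.01], [-0.46, 2.08], [-1.47, 1.51], [0.13, 2.56], [-1, 4.14], [0.04, 2.09], [-2.66, 2.66]. Speed limits (rad/s): [2.57, 2.57, 3.14, 3.14, 3.14, 3.14, 3.14].

INTERFACE

Orientations are given as a unit quaternion [x, y, z, w].
In Python, from plant import r, cams gives the robot as it stands.
- The arm moves only by the tool apply_moves, never from a script. Its arguments are lists of equal length, an entry for each row: "travel": the shift along the world's x, y, z in cm, a list of three; "roll": the turn about the world's z in degrees; "gripper": the finger opening in cm, from 0 to 8.81. In form: {"travel": [[x, y, z], ...], "roll": [roll, ...], "gripper": [gripper, ...]}. A call has exactly 8 rows; each row is the pose to reach, as a shift and turn from the pose commanded when the call began; what a row does not reach only later rows make up. A row lasts 1/12 s, in which the tool goes at most 41.7 mm and 7.16 degrees, less where a joint would pass 70% of its speed; a pose out of reach is approached as far as the arm can. A call with a gripper value outside its range is refused whole. The fingers move at their own pace and stop on an object; "newtons" is the grip in N (left out, the last holds). Time passes only in rows, so rows that repeat a pose let the fingers close, or fill a call up. It gives the time, the measured TCP pose, the force and the opening at its end, in the units of the state.
- r.get_state(): the state, without advancing time (a new reading comes with each control period).
- cams.snapshot(name): name is "side" or "top" or "wrist"; returns a dict with "image" (400x640x3 uint8, red, green, blue), "fx", "fy", "cx", "cy" (pixels), "dist" ([k1, k2, p1, p2, k3] as OpenCV has them; the pictures are not rectified), "R" (3x3) and "t" (3): a world point X has camera coordinates R X + t. Camera axes: x right, y down, z forward; pixel columns grow to the right and rows downward; lengths in m; the calibration is good to about 2 mm. A picture is of the moment at which its call begins. There is no depth.
- r.finish_job(): hands the job in, once; it reports no verdict.
The state is a dict: "clock": time; "q": joint angles; "qd": joint speeds; "joint_torque": joint torques, N m; "tool_pos": TCP position; "eef_rot": TCP orientation; "contact_force": force on the tool from outside, world axes, zero at the start; "moment": the same for the moment, N m; "opening": opening from 0.0 (shut) to 1.0 (fully open).
Only numpy, scipy, OpenCV 4.12 (cv2) and the standard library are available. Lean on these libraries where they do the work, as an engineer would, in place of code of your own. Each camera call takes 0.05 s, during which the arm holds its last target. There are 200 camera calls.

TASK

The run is over: first switch the coil heater off at its toggle, then slide every tubing coil up off its mandrel and stand them all flat on the floor of the white storage tray, side by side. Nest all the steel sample pots, fully home one inside the other, in one upright stack standing in the small grey wash tray. Leave the other things on the bench where they are.

Things in the scene. Friction and masses are not known exactly. Their poses are not given: they have to be found in the camera images.
- heater: grey hotplate-type coil heater, fixed, 250 (x) x 165 (y) mm; origin under its centre. Robot side (x -125 to -41 mm): low control deck, top 55 mm above the bench, with screen, fixed dial at y +50 (29 wide, 14 high) and toggle switch. Behind it an aluminium block, 155 mm square, centred at x +42, top 85 mm above the bench, with four upright mandrels
- switch (a joint): toggle switch of the heater, a steel bat 32 mm long and 10 mm thick pivoting at heater x -88, y -47, z +57 mm about the heater's x axis. 0 (about 0 at the start) = on, leaning 0.4 rad to the heater's -y side; 0.8 = off, leaning 0.4 rad to its +y side. It needs about 1 N at its tip, has no spring and stays where it is left
- switch_tip (a point): tip of the toggle switch (centre of its rounded end), about 29 mm above the pivot
- mandrel0 (a point): foot of a mandrel, on its axis at the top face of the block (front, -y corner). Mandrels are plain upright aluminium pins, 16 mm in diameter and 42 mm high, chamfered on top, 80 mm apart in a square. Fixed; listed whether a coil is on it or not
- mandrel1 (a point): foot of a mandrel, on its axis at the top face of the block (front, +y corner). Mandrels are plain upright aluminium pins, 16 mm in diameter and 42 mm high, chamfered on top, 80 mm apart in a square. Fixed; listed whether a coil is on it or not
- mandrel2 (a point): foot of a mandrel, on its axis at the top face of the block (rear, -y corner). Mandrels are plain upright aluminium pins, 16 mm in diameter and 42 mm high, chamfered on top, 80 mm apart in a square. Fixed; listed whether a coil is on it or not
- mandrel3 (a point): foot of a mandrel, on its axis at the top face of the block (rear, +y corner). Mandrels are plain upright aluminium pins, 16 mm in diameter and 42 mm high, chamfered on top, 80 mm apart in a square. Fixed; listed whether a coil is on it or not
- coil0: one of 2 to 4 equal rigid tubing coils (None throughout if absent): white tubing wound on a black bobbin, 48 mm across its two flat flanges, 32 mm high, 20 mm bore, 0.11 kg. Origin at the centre of the underside, z along the bore. It starts standing on the block round a mandrel, which rises 10 mm above it; some mandrels may be empty
- coil1: one of 2 to 4 equal rigid tubing coils (None throughout if absent): white tubing wound on a black bobbin, 48 mm across its two flat flanges, 32 mm high, 20 mm bore, 0.11 kg. Origin at the centre of the underside, z along the bore. It starts standing on the block round a mandrel, which rises 10 mm above it; some mandrels may be empty
- coil2: one of 2 to 4 equal rigid tubing coils (None throughout if absent): white tubing wound on a black bobbin, 48 mm across its two flat flanges, 32 mm high, 20 mm bore, 0.11 kg. Origin at the centre of the underside, z along the bore. It starts standing on the block round a mandrel, which rises 10 mm above it; some mandrels may be empty
- coil3: one of 2 to 4 equal rigid tubing coils (None throughout if absent): white tubing wound on a black bobbin, 48 mm across its two flat flanges, 32 mm high, 20 mm bore, 0.11 kg. Origin at the centre of the underside, z along the bore. It starts standing on the block round a mandrel, which rises 10 mm above it; some mandrels may be empty
- coil_tray: square white storage tray, fixed, 180 x 180 mm outside and 18 mm high, walls and floor 4 mm thick (172 x 172 mm inside, floor 4 mm above the bench), empty; origin under its centre, sides along its x and y
- pot0: one of 3 or 4 equal steel stacking pots (None throughout if absent) on the bench round the wash tray: 44 mm high; upper 24 mm a collar 62 mm wide outside, 55 inside; then a step in to a body 52 mm wide under the step, 47 at the foot; 0.09 kg. Origin at the centre of the underside. Nested, its step sits on the other's rim, its origin 24 mm above the other's, with 1.5 mm sideways play
- pot1: one of 3 or 4 equal steel stacking pots (None throughout if absent) on the bench round the wash tray: 44 mm high; upper 24 mm a collar 62 mm wide outside, 55 inside; then a step in to a body 52 mm wide under the step, 47 at the foot; 0.09 kg. Origin at the centre of the underside. Nested, its step sits on the other's rim, its origin 24 mm above the other's, with 1.5 mm sideways play
- pot2: one of 3 or 4 equal steel stacking pots (None throughout if absent) on the bench round the wash tray: 44 mm high; upper 24 mm a collar 62 mm wide outside, 55 inside; then a step in to a body 52 mm wide under the step, 47 at the foot; 0.09 kg. Origin at the centre of the underside. Nested, its step sits on the other's rim, its origin 24 mm above the other's, with 1.5 mm sideways play
- pot3: one of 3 or 4 equal steel stacking pots (None throughout if absent) on the bench round the wash tray: 44 mm high; upper 24 mm a collar 62 mm wide outside, 55 inside; then a step in to a body 52 mm wide under the step, 47 at the foot; 0.09 kg. Origin at the centre of the underside. Nested, its step sits on the other's rim, its origin 24 mm above the other's, with 1.5 mm sideways play
- wash_tray: small square grey tray, fixed, 100 x 100 mm outside and 20 mm high, walls and floor 4 mm thick (92 x 92 mm inside, floor 4 mm above the bench), empty; origin under its centre, sides along its x and y
- amber_bottle: amber glass bottle, 54 mm across, 125 mm high, left behind the heater; a loose bystander to be left alone. Origin under its centre
- powder_jar: glass jar, 44 mm across, 60 mm high, right behind the heater; a loose bystander to be left alone. Origin under its centre
- vial: small glass vial with black cap, 28 mm across, 50 mm high, near the robot; a loose bystander to be left alone. Origin under its centre
- timer: bench timer, flat grey box 50 x 70 x 18 mm, between the robot and the heater; a loose bystander to be left alone. Origin under its centre
- spanner: open-end spanner lying flat, 140 mm long, 8 mm thick, along its x axis; a loose bystander to be left alone. Origin under its centre
- tip_box: grey pipette-tip box with clear lid, 82 x 117 x 54 mm; a loose bystander to be left alone. Origin under its centre
Not all that is in view belongs to the job. Leave any red look-alike of the pot3 alone. What is shaped like the coil1 but red is not meant.

How it is judged:
By the outcome, as a careful person would: the job done as asked, in the order asked, and still so for the second after the job is handed in, with the robot touching nothing.
Of coil0, coil1, coil2, coil3 only 2 to 4 are there at a start; the rules pass over those that are not, and their reading is None.
Of pot0, pot1, pot2, pot3 only 3 to 4 are there at a start; the rules pass over those that are not, and their reading is None.
At some moment in a run one of pot0, pot1, pot2, pot3 may be knocked a few centimetres aside while the robot is not near it.
It also fails if it takes over 210 s, if anything falls off the work surface, if the arm or the gripper's body presses on something with over 40 N, if the wrist force passes 120 N, or if a joint passes its speed limit or range.

## Working session

There is one attempt and no reset: what is moved stays moved. The work goes in short steps, Python scripts to look and compute and a tool call to move; the robot and the scene stay as the last step left them, time stands still between calls to the robot, and variables do not carry over. Pictures are saved under pics/ and viewed, about 12 in all and at most 16, crops included, and the job is handed in when it is done.

Besides the shell and the picture viewer there is one more tool, called after ">>>" by a JSON object that holds its "name" and its "arguments", one argument or row to a line. apply_moves: Moves the arm, as the interface text tells. Its arguments: {"type":"object","properties":{"travel":{"type":"array","items":{"type":"array","items":{"type":"number"}}},"roll":{"type":"array","items":{"type":"number"}},"gripper":{"type":"array","items":{"type":"number"}},"newtons":{"type":"number"}},"required":["travel","roll","gripper"]}

```bash
mkdir -p pics; cat > h.py <<'E'
import numpy as np, cv2, json
from plant import r, cams
def snap(n,f):
    s=cams.snapshot(n); im=s["image"][:,:,::-1].copy(); cv2.imwrite(f"pics/{f}.png",im)
    json.dump({k:(np.asarray(s[k]).tolist()) for k in ["fx","fy","cx","cy","dist","R","t"]},open(f"pics/{f}.json","w")); return im
def cal(f):
    s=json.load(open(f"pics/{f}.json")); K=np.array([[s["fx"],0,s["cx"]],[0,s["fy"],s["cy"]],[0,0,1.]])
    return K,np.array(s["dist"]),np.array(s["R"]),np.array(s["t"])
def px2w(f,uv,z):
    K,d,R,t=cal(f); n=cv2.undistortPoints(np.array(uv,float).reshape(-1,1,2),K,d).reshape(-1,2)
    c=-R.T@t; D=np.c_[n,np.ones(len(n))]@R; z=np.broadcast_to(z,len(n))
    return c+D*((z-c[2])/D[:,2])[:,None]
def w2px(f,X):
    K,d,R,t=cal(f); return cv2.projectPoints(np.array(X,float).reshape(-1,3),cv2.Rodrigues(R)[0],t,K,d)[0].reshape(-1,2)
def crop(f,x0,y0,x1,y1,k,o):
    im=cv2.imread(f"pics/{f}.png")[y0:y1,x0:x1]; cv2.imwrite(f"pics/{o}.png",cv2.resize(im,None,fx=k,fy=k,interpolation=cv2.INTER_CUBIC))
def st():
    s=r.get_state(); print(round(s["clock"],2),np.round(s["tool_pos"],4),np.round(s["eef_rot"],4),np.round(s["contact_force"],1),round(s["opening"],3)); return s
E
python3 - <<'E'
from h import *
st(); snap("top","top0"); snap("side","side0")
for f in ["top0","side0"]:
    K,d,R,t=cal(f); print(f,-R.T@t,R[2],K[0,0])
E
```

```text
0.0 [ 0.1885 -0.5952  0.2209] [ 0.4181  0.5711 -0.4174  0.57  ] [-1.1  0.1  0.2] 0.997
top0 [0.35740923 0.04903722 1.18755055] [ 0.17361628  0.02078414 -0.98459403] 376.2867291114876
side0 [0.10819603 0.54457266 0.8407758 ] [ 0.42338259 -0.46482498 -0.7776149 ] 375.1945418440658
```

View pics/top0.png

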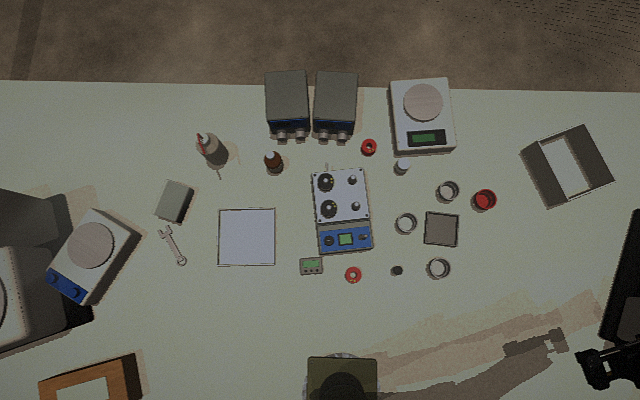

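View pics/side0.png

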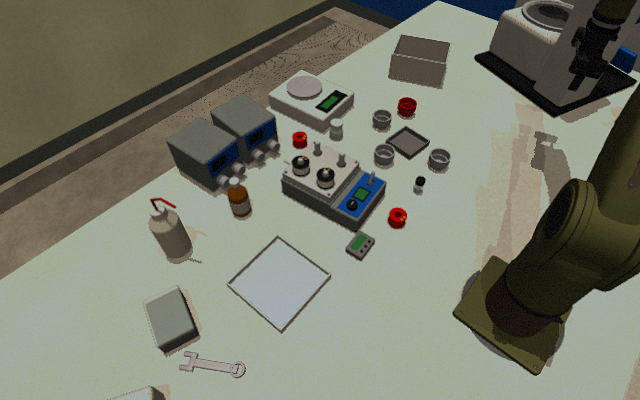

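Top view: coils at px (325,182) and (328,208), with empty mandrels at (350,185) and (355,207). Steel pots are at (447,191), (405,223) and (438,268), and the wash tray is at (441,229). The storage tray is at (247,237) and the toggle is near (362,238). Look-alikes to leave: the red pot (485,199) and the red coils (369,147) and (353,275). Next, close crops.

```bash
python3 - <<'E'
from h import *
im=cv2.imread("pics/top0.png")
a=cv2.resize(im[155:290,295:395],None,fx=4,fy=4,interpolation=cv2.INTER_CUBIC)
b=cv2.resize(im[155:290,388:488],None,fx=4,fy=4,interpolation=cv2.INTER_CUBIC)
cv2.imwrite("pics/c1.png",np.hstack([a,b]))
E
```

```text
(no output)
```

View pics/c1.png

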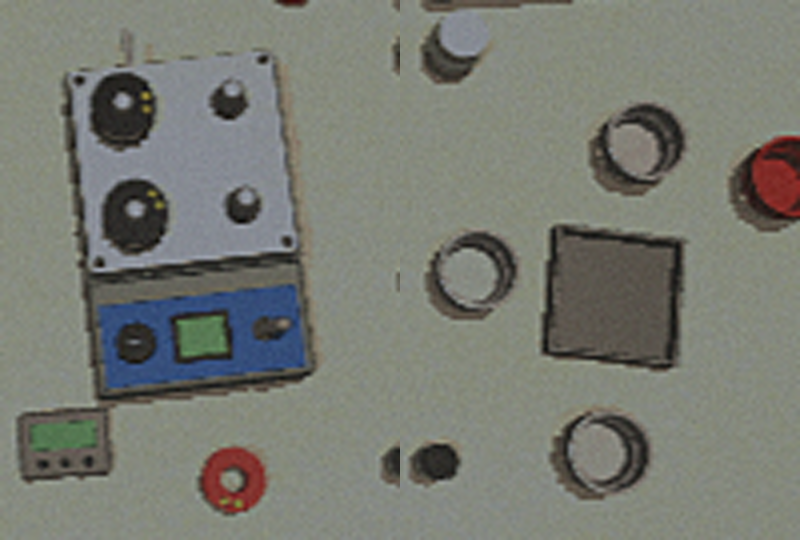

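```bash
cat > m.py <<'E'
from h import *
from scipy.optimize import least_squares
A=lambda p:[(295+x/4,155+y/4) for x,y in p]
B=lambda p:[(388+(x-400)/4,155+y/4) for x,y in p]
def pose(m,f,pix):
    P=lambda q:np.c_[(m[:,:2]@np.array([[np.cos(q[2]),np.sin(q[2])],[-np.sin(q[2]),np.cos(q[2])]]))+q[:2],m[:,2]]
    s=least_squares(lambda q:(w2px(f,P(q))-pix).ravel(),[.6,0,0]); return s.x,np.round(np.reshape(s.fun,(-1,2)),1)
E
python3 - <<'E'
from m import *
mm=np.array([[.002,-.04,.127],[.002,.04,.127],[.082,-.04,.127],[.082,.04,.127],[.1195,.0775,.085],[.1195,-.0775,.085],[-.0355,-.0775,.085],[-.0355,.0775,.085]])
q,res=pose(mm,"top0",A([(246,193),(136,207),(232,86),(122,100),(68,72),(272,52),(300,262),(88,272)]))
print("heater",q,res.tolist())
for n,p in [("coils",[(122,100),(136,207)]),("mandrels",[(232,86),(246,193)])]: print(n,px2w("top0",A(p),.127))
print("tip",px2w("top0",A([(285,323)]),.083),"pots",px2w("top0",B([(644,143),(475,272),(608,451)]),.044))
w=px2w("top0",B([(553,226),(684,238),(674,367),(545,354)]),.02); print("wash",w,w.mean(0))
t=px2w("top0",[(219,209),(274.5,208),(275,265),(218,266)],.018); print("tray",t,t.mean(0))
print("red pot, tip jar",px2w("top0",[(485,196),(353,275),(397,270),(401,163)],[.04,.03,.05,.06]))
E
```

```text
heater [0.53716856 0.01228958 0.1240161 ] [[-0.1, 1.3], [-0.5, 0.5], [0.3, 0.9], [0.3, 0.1], [0.3, -0.5], [0.4, -0.4], [-0.6, -2.3], [0.1, 0.3]]
coils [[0.61386936 0.06292574 0.127     ]
 [0.5356535  0.05082812 0.127     ]]
mandrels [[ 0.62622621 -0.01639593  0.127     ]
 [ 0.54781767 -0.02749101  0.127     ]]
tip [[ 0.4596858  -0.06040254  0.083     ]] pots [[ 0.60922411 -0.31819008  0.044     ]
 [ 0.50549709 -0.18712682  0.044     ]
 [ 0.37375204 -0.28445933  0.044     ]]
wash [[ 0.54640505 -0.25319041  0.02      ]
 [ 0.53957148 -0.35462091  0.02      ]
 [ 0.43917523 -0.34352446  0.02      ]
 [ 0.44644425 -0.245102    0.02      ]] [ 0.492899   -0.29910944  0.02      ]
tray [[0.53780922 0.39857862 0.018     ]
 [0.54554781 0.22286409 0.018     ]
 [0.36817538 0.21237682 0.018     ]
 [0.36016493 0.38811756 0.018     ]] [0.45292433 0.30548427 0.018     ]
red pot, tip jar [[ 0.59629794 -0.42949027  0.04      ]
 [ 0.34495598 -0.02668022  0.03      ]
 [ 0.3634837  -0.15556114  0.05      ]
 [ 0.68975537 -0.16811018  0.06      ]]
```

>>> {"name": "apply_moves", "arguments": {
  "travel": [
    [4,7,0],
    [6,11,0],
    [8,14.5,0],
    [10,18,0],
    [12,22,0],
    [13.5,25.5,0],
    [13.7,25.4,0],
    [13.7,25.4,0]
  ],
  "roll": [-2,-4,-6,-9,-9,-9,-9,-9],
  "gripper": [0,0,0,0,0,0,0,0],
  "newtons": 20
}}

```text
clock: 0.77
tool_pos: [0.3302, -0.3336, 0.2217]
eef_rot: [0.459, 0.54, -0.456, 0.538]
contact_force: [-0.1, -0.3, 0.3]
opening: 0.42
```

>>> {"name": "apply_moves", "arguments": {
  "travel": [
    [2,4,0],
    [4,7,0],
    [6,11,0],
    [8,14.5,0],
    [10,18,0],
    [12,22,0],
    [13.7,25.4,0],
    [13.7,25.4,0]
  ],
  "roll": [0,0,0,0,0,0,0,0],
  "gripper": [0,0,0,0,0,0,0,0]
}}

```text
clock: 1.43
tool_pos: [0.4674, -0.0781, 0.2218]
eef_rot: [0.46, 0.539, -0.455, 0.539]
contact_force: [-0.2, -0.8, -0.7]
opening: 0.005
```

```bash
python3 - <<'E'
from h import *
st(); snap("wrist","w0"); K,d,R,t=cal("w0"); print(-R.T@t,R[2])
E
```

```text
1.43 [ 0.4674 -0.0781  0.2218] [ 0.4597  0.5394 -0.4548  0.5394] [-0.2 -0.8 -0.7] 0.005
[ 0.54236958 -0.06648423  0.3852146 ] [-0.28750541 -0.04269747 -0.95682682]
```

View pics/w0.png

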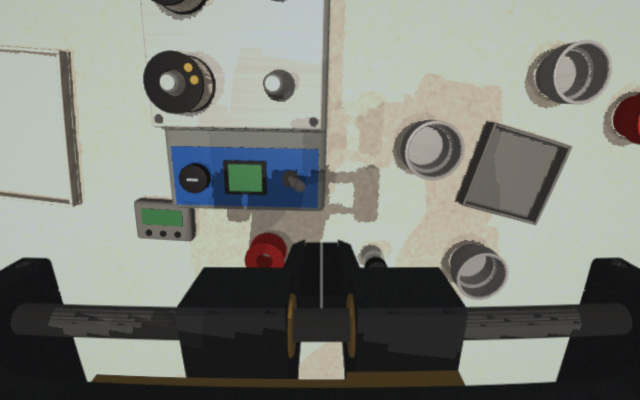

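```bash
python3 - <<'E'
from m import *
mt=px2w("w0",[(278,83),(172,83)],.127); print(mt)
e=px2w("w0",[(168,147),(324,130)],[.06,.085]); print(e)
for th in (.124,.152):
  c,s=np.cos(th),np.sin(th); W=lambda x,y,z:[.5372+c*x-s*y,.0123+s*x+c*y,z]
  print(w2px("w0",[W(-.088,-.047,.057),W(-.088,-.0583,.084),W(-.088,-.0357,.084),W(.002,-.04,.127),W(.002,.04,.127)]))
print(px2w("w0",[(433,144),(580,72),(478,266)],.044))
crop("w0",220,120,360,220,5,"c2")
E
```

```text
[[ 0.54788577 -0.03159202  0.127     ]
 [ 0.53555476  0.04790388  0.127     ]]
[[ 0.47173991  0.07882323  0.06      ]
 [ 0.51550655 -0.072041    0.085     ]]
[[288.43639857 181.38501719]
 [297.48637186 188.77725872]
 [273.69778116 187.8024118 ]
 [271.46984884  87.18101164]
 [166.30432472  83.9200974 ]]
[[290.83411935 180.20533568]
 [300.09780057 187.1866539 ]
 [276.27662308 186.85547514]
 [271.37923649  85.62085734]
 [166.36407021  85.46051725]]
[[ 0.51680297 -0.18666263  0.044     ]
 [ 0.61401676 -0.31726865  0.044     ]
 [ 0.38819855 -0.27670857  0.044     ]]
```

View pics/c2.png

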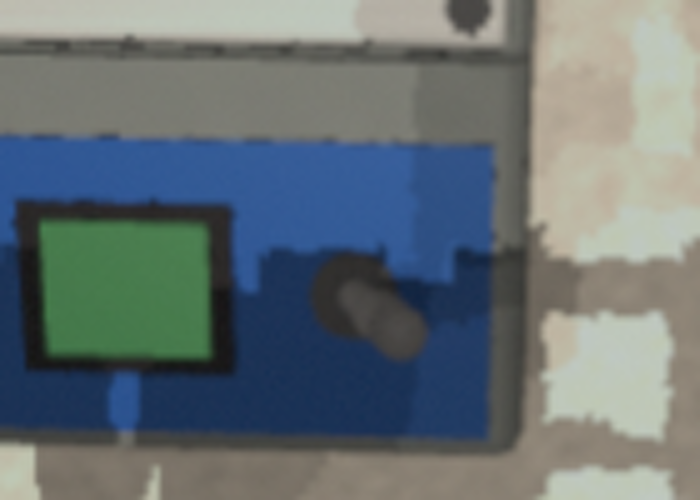

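Tip at (300.6,187.6) matches the model for yaw 0.152. Next I move beside it and descend.

>>> {"name": "apply_moves", "arguments": {
  "travel": [
    [-0.4,-1.2,0],
    [-0.4,-1.2,0],
    [-0.4,-1.2,-3],
    [-0.4,-1.2,-6],
    [-0.4,-1.2,-9],
    [-0.4,-1.2,-12],
    [-0.4,-1.2,-14],
    [-0.4,-1.2,-14]
  ],
  "roll": [0,0,0,0,0,0,0,0],
  "gripper": [0,0,0,0,0,0,0,0]
}}

```text
clock: 2.15
tool_pos: [0.4561, -0.1006, 0.0786]
eef_rot: [0.46, 0.538, -0.463, 0.534]
contact_force: [0.1, -0.1, -0.7]
opening: 0.006
```

```bash
python3 - <<'E'
from h import *
st(); snap("wrist","w1");crop("w1",160,60,460,260,2.6,"c3")
E
```

```text
2.15 [ 0.4561 -0.1006  0.0786] [ 0.4602  0.5375 -0.4632  0.5336] [ 0.1 -0.1 -0.7] 0.006
```

View pics/c3.png

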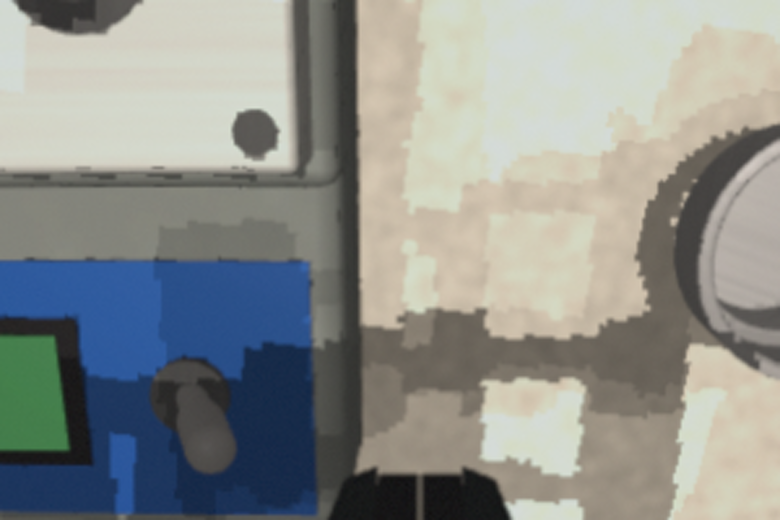

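>>> {"name": "apply_moves", "arguments": {
  "travel": [
    [0,0.8,0],
    [0,1.4,0],
    [0,2,0],
    [0,2.5,0],
    [0,3,0],
    [0,3.4,0],
    [0,3.8,0],
    [0,3.8,0]
  ],
  "roll": [0,0,0,0,0,0,0,0],
  "gripper": [0,0,0,0,0,0,0,0]
}}

```text
clock: 2.87
tool_pos: [0.4589, -0.0607, 0.0819]
eef_rot: [0.461, 0.536, -0.461, 0.536]
contact_force: [-0.5, 0.0, 0.3]
opening: 0.0
```

>>> {"name": "apply_moves", "arguments": {
  "travel": [
    [0,0,0],
    [0,0,0],
    [0,0,0],
    [0,0,0],
    [0,-0.5,0],
    [0,-1,0],
    [0,-1.5,0],
    [0,-1.5,0]
  ],
  "roll": [0,0,0,0,0,0,0,0],
  "gripper": [0,0,0,0,0,0,0,0]
}}

```text
clock: 3.53
tool_pos: [0.4587, -0.0787, 0.0818]
eef_rot: [0.462, 0.535, -0.462, 0.536]
contact_force: [0.8, -0.4, -1.0]
opening: 0.006
```

```bash
python3 - <<'E'
from h import *
st(); snap("wrist","w2");crop("w2",160,140,460,290,2,"c4")
th=.152;c,s=np.cos(th),np.sin(th); W=lambda x,y,z:[.5372+c*x-s*y,.0123+s*x+c*y,z]
print((w2px("w2",[W(-.088,-.0583,.084),W(-.088,-.0357,.084)])-[160,140])*2)
E
```

```text
3.53 [ 0.4587 -0.0787  0.0818] [ 0.4616  0.5352 -0.4622  0.5357] [ 0.8 -0.4 -1. ] 0.006
[[247.82979908 200.57056117]
 [163.43980964 200.6797971 ]]
```

View pics/c4.png

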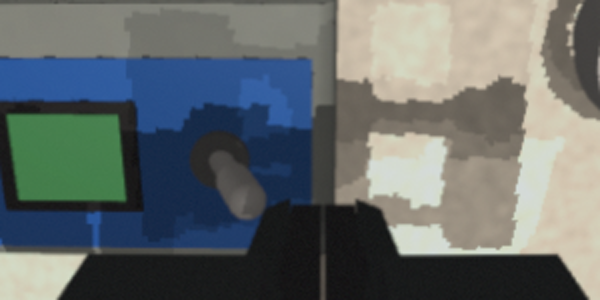

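```bash
python3 - <<'E'
from h import *
s=st()
from scipy.spatial.transform import Rotation as Ro
R=Ro.from_quat(s["eef_rot"]).as_matrix(); p=np.array(s["tool_pos"]); print(R.round(3))
for l in [(.014,.009,.0175),(.014,.009,-.0175),(.014,-.009,.0175),(.014,-.009,-.0175)]:
    X=p+R@np.array(l); print(l,X.round(4),((w2px("w2",X)-[160,140])*2).round(0))
th=.152;c,sn=np.cos(th),np.sin(th); W=lambda x,y,z:[.5372+c*x-sn*y,.0123+sn*x+c*y,z]
print(((w2px("w2",[W(-.088,-.047,.057)])-[160,140])*2), px2w("w2",np.array([(247,200),(218,158)])/2+[160,140],[.084,.057]))
print(((w2px("top0",[W(-.088,-.047,.057),W(-.088,-.0583,.084),W(-.088,-.0357,.084)])-[295,155])*4))
snap("side","s1"); print(w2px("s1",[W(-.088,-.0583,.084)])); crop("s1",300,140,460,260,5,"c5")
E
```

```text
3.58 [ 0.4587 -0.0779  0.0817] [ 0.4616  0.5354 -0.4618  0.5357] [-0.1 -0.1 -0.6] 0.004
[[ 0.     0.989  0.147]
 [-0.001  0.147 -0.989]
 [-1.    -0.     0.001]]
(0.014, 0.009, 0.0175) [ 0.4702 -0.0939  0.0678] [[380. 158.]]
(0.014, 0.009, -0.0175) [ 0.465  -0.0593  0.0677] [[258. 158.]]
(0.014, -0.009, 0.0175) [ 0.4524 -0.0966  0.0678] [[379. 215.]]
(0.014, -0.009, -0.0175) [ 0.4472 -0.0619  0.0677] [[260. 215.]]
[[220.3691217  163.71456194]] [[ 0.45917421 -0.05841471  0.084     ]
 [ 0.45908285 -0.04657777  0.057     ]]
[[264.24203656 328.78963154]
 [282.73454371 323.69131815]
 [252.12269161 327.53970049]]
[[372.92491827 173.78857635]]
```

View pics/c5.png

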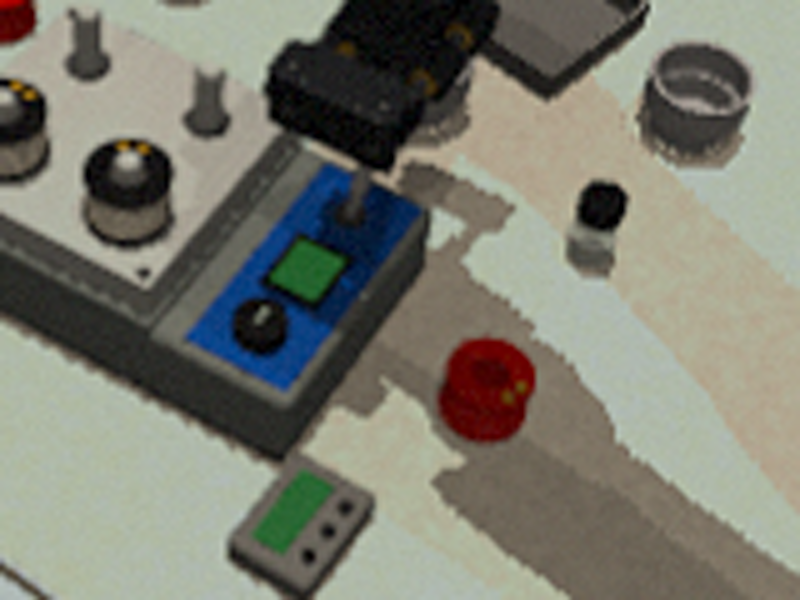

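```bash
python3 - <<'E'
from h import *
from scipy.spatial.transform import Rotation as Ro
s=r.get_state();R=Ro.from_quat(s["eef_rot"]).as_matrix(); p=np.array([.4587,-.0787,.0818])
for a in (.014,.005,-.005,-.015,-.025):
  for y in (.009,0,-.009):
    print(a,y,((w2px("w2",[p+R@np.array([a,y,z]) for z in (-.0175,.0175)])-[160,140])*2).round(0).tolist())
K,d,RR,t=cal("w2"); print(-RR.T@t-p)
K,d,RR,t=cal("w0"); print(-RR.T@t-np.array([.4674,-.0781,.2218]))
E
```

```text
0.014 0.009 [[261.0, 159.0], [383.0, 159.0]]
0.014 0 [[262.0, 188.0], [382.0, 188.0]]
0.014 -0.009 [[263.0, 216.0], [381.0, 216.0]]
0.005 0.009 [[258.0, 171.0], [386.0, 170.0]]
0.005 0 [[259.0, 201.0], [385.0, 201.0]]
0.005 -0.009 [[260.0, 230.0], [384.0, 230.0]]
-0.005 0.009 [[255.0, 185.0], [389.0, 185.0]]
-0.005 0 [[256.0, 216.0], [388.0, 216.0]]
-0.005 -0.009 [[257.0, 247.0], [387.0, 247.0]]
-0.015 0.009 [[251.0, 201.0], [393.0, 201.0]]
-0.015 0 [[252.0, 234.0], [392.0, 234.0]]
-0.015 -0.009 [[253.0, 266.0], [391.0, 266.0]]
-0.025 0.009 [[246.0, 219.0], [398.0, 219.0]]
-0.025 0 [[248.0, 254.0], [396.0, 254.0]]
-0.025 -0.009 [[249.0, 287.0], [395.0, 287.0]]
[0.07586025 0.01134683 0.16292792]
[0.07496958 0.01161577 0.1634146 ]
```

```bash
python3 - <<'E'
from h import *
from scipy.spatial.transform import Rotation as Ro
s=r.get_state();R=Ro.from_quat(s["eef_rot"]).as_matrix(); p=np.array(s["tool_pos"])
for a in (.014,0,-.02,-.05):
  for y in (.009,-.009):
    print(a,y,((w2px("s1",[p+R@np.array([a,y,z]) for z in (-.0175,.0175)])-[300,140])*5).round(0).tolist())
E
```

```text
0.014 0.009 [[353.0, 183.0], [383.0, 144.0]]
0.014 -0.009 [[382.0, 197.0], [411.0, 157.0]]
0 0.009 [[355.0, 166.0], [386.0, 127.0]]
0 -0.009 [[385.0, 180.0], [415.0, 140.0]]
-0.02 0.009 [[359.0, 141.0], [390.0, 102.0]]
-0.02 -0.009 [[389.0, 155.0], [419.0, 115.0]]
-0.05 0.009 [[365.0, 102.0], [397.0, 63.0]]
-0.05 -0.009 [[396.0, 116.0], [427.0, 76.0]]
```

>>> {"name": "apply_moves", "arguments": {
  "travel": [
    [0,-1.2,0],
    [0,-1.5,0],
    [0,-1.5,0],
    [0,-1.5,-0.4],
    [0,-1.5,-0.8],
    [0,-1.5,-0.8],
    [0,-1.5,-0.8],
    [0,-1.5,-0.8]
  ],
  "roll": [0,0,0,0,0,0,0,0],
  "gripper": [0,0,0,0,0,0,0,0]
}}

```text
clock: 4.3
tool_pos: [0.4587, -0.0915, 0.0736]
eef_rot: [0.461, 0.536, -0.461, 0.536]
contact_force: [-0.7, -0.5, 0.0]
opening: 0.005
```

>>> {"name": "apply_moves", "arguments": {
  "travel": [
    [0,0.6,0],
    [0,1.2,0],
    [0,1.6,0],
    [0,2,0],
    [0,2.4,0],
    [0,2.7,0],
    [0,2.7,0],
    [0,2.7,0]
  ],
  "roll": [0,0,0,0,0,0,0,0],
  "gripper": [0,0,0,0,0,0,0,0]
}}

```text
clock: 4.97
tool_pos: [0.4583, -0.0656, 0.0746]
eef_rot: [0.461, 0.535, -0.462, 0.536]
contact_force: [-2.7, -2.8, 11.7]
opening: 0.006
```

```bash
python3 - <<'E'
from h import *
st(); snap("wrist","w3");crop("w3",160,140,460,290,2,"c6")
E
```

```text
4.97 [ 0.4583 -0.0656  0.0746] [ 0.461   0.5355 -0.4619  0.5361] [-2.7 -2.8 11.7] 0.006
```

View pics/c6.png

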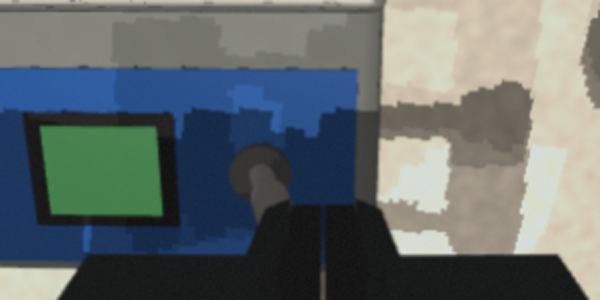

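```bash
python3 - <<'E'
from h import *
from scipy.spatial.transform import Rotation as Ro
snap("side","s2")
o=[]
for f in("s1","s2"):
    im=cv2.imread(f"pics/{f}.png")[140:190,345:395]; im=np.clip(im.astype(float)*1.8,0,255).astype(np.uint8)
    o.append(cv2.resize(im,None,fx=8,fy=8,interpolation=cv2.INTER_CUBIC))
cv2.imwrite("pics/c7.png",np.hstack(o))
s=st();R=Ro.from_quat(s["eef_rot"]).as_matrix(); p=np.array(s["tool_pos"])
for a in (.014,0,-.02):
  for y in (.009,-.009):
    print(a,y,((w2px("s2",[p+R@np.array([a,y,z]) for z in (-.0175,.0175)])-[345,140])*8+[400,0]).round(0).tolist())
E
```

```text
5.07 [ 0.4583 -0.0656  0.0746] [ 0.461   0.5355 -0.4619  0.5361] [-1.8 -2.7 10.8] 0.006
0.014 0.009 [[582.0, 327.0], [631.0, 264.0]]
0.014 -0.009 [[629.0, 349.0], [677.0, 285.0]]
0 0.009 [[587.0, 300.0], [635.0, 237.0]]
0 -0.009 [[633.0, 322.0], [682.0, 258.0]]
-0.02 0.009 [[592.0, 260.0], [642.0, 197.0]]
-0.02 -0.009 [[640.0, 282.0], [689.0, 218.0]]
```

View pics/c7.png

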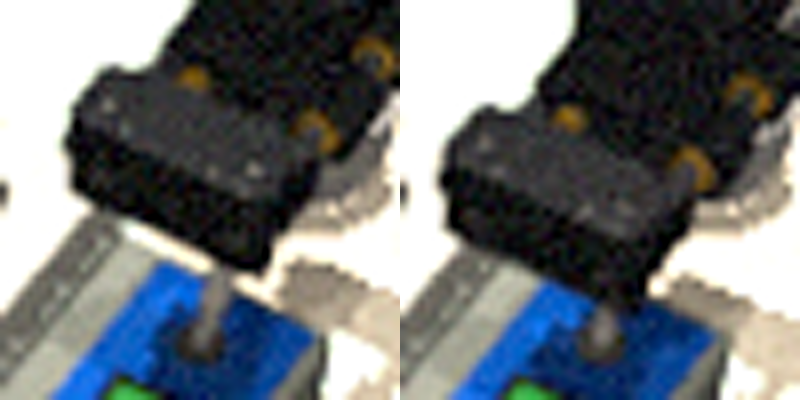

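>>> {"name": "apply_moves", "arguments": {
  "travel": [
    [0,0,0.5],
    [0,0,1],
    [0,-1.5,1],
    [0,-2.9,1],
    [0,-2.9,1],
    [0,-2.9,0],
    [0,-2.9,-0.6],
    [0,-2.9,-0.6]
  ],
  "roll": [0,0,0,0,0,0,0,0],
  "gripper": [0,0,0,0,0,0,0,0]
}}

```text
clock: 5.73
tool_pos: [0.4582, -0.0928, 0.0669]
eef_rot: [0.461, 0.537, -0.461, 0.536]
contact_force: [0.2, -0.1, -0.1]
opening: 0.006
```

>>> {"name": "apply_moves", "arguments": {
  "travel": [
    [0,0,0],
    [0,0,0],
    [0,0,0],
    [0,0,-0.1],
    [0,0,-0.2],
    [0,0,-0.2],
    [0,0,-0.2],
    [0,0,-0.2]
  ],
  "roll": [0,0,0,0,0,0,0,0],
  "gripper": [0,0,0,0,0,0,0,0]
}}

```text
clock: 6.4
tool_pos: [0.4588, -0.0939, 0.0658]
eef_rot: [0.461, 0.536, -0.461, 0.536]
contact_force: [-0.3, -0.5, 0.7]
opening: 0.005
```

>>> {"name": "apply_moves", "arguments": {
  "travel": [
    [0,0,-0.3],
    [0,0,-0.6],
    [0,0,-0.9],
    [0,0,-1.1],
    [0,0,-1.3],
    [0,0,-1.3],
    [0,0,-1.3],
    [0,0,-1.3]
  ],
  "roll": [0,0,0,0,0,0,0,0],
  "gripper": [0,0,0,0,0,0,0,0]
}}

```text
clock: 7.07
tool_pos: [0.4588, -0.0938, 0.0527]
eef_rot: [0.461, 0.536, -0.461, 0.536]
contact_force: [0.4, 0.8, 0.5]
opening: 0.005
```

```bash
python3 - <<'E'
from h import *
st(); snap("wrist","w4");crop("w4",160,140,460,290,2,"c8")
E
```

```text
7.07 [ 0.4588 -0.0938  0.0527] [ 0.4612  0.536  -0.4612  0.536 ] [0.4 0.8 0.5] 0.005
```

View pics/c8.png

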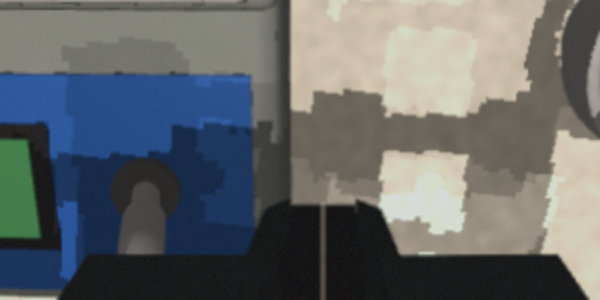

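>>> {"name": "apply_moves", "arguments": {
  "travel": [
    [0,0.6,0],
    [0,1.2,0],
    [0,1.8,0],
    [0,2.3,0],
    [0,2.7,0],
    [0,3.0,0],
    [0,3.3,0],
    [0,3.3,0]
  ],
  "roll": [0,0,0,0,0,0,0,0],
  "gripper": [0,0,0,0,0,0,0,0]
}}

```text
clock: 7.78
tool_pos: [0.4586, -0.0602, 0.0527]
eef_rot: [0.461, 0.536, -0.461, 0.536]
contact_force: [-0.0, -0.8, 1.2]
opening: 0.001
```

```bash
python3 - <<'E'
from h import *
st(); snap("wrist","w5"); crop("w5",160,140,460,290,2,"c9")
E
```

```text
7.78 [ 0.4586 -0.0602  0.0527] [ 0.461   0.5363 -0.4611  0.5361] [-0.  -0.8  1.2] 0.001
```

View pics/c9.png

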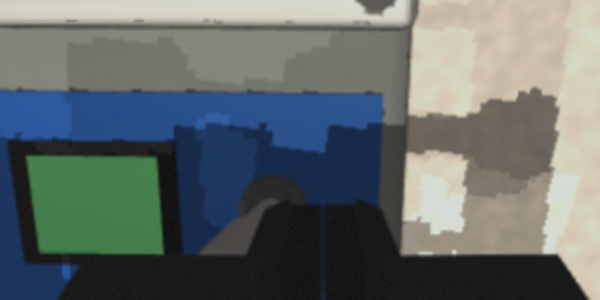

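The bat now leans to the +y side. I push a little further until it meets the stop.

>>> {"name": "apply_moves", "arguments": {
  "travel": [
    [0,0.1,0],
    [0,0.2,0],
    [0,0.3,0],
    [0,0.4,0],
    [0,0.4,0],
    [0,0.4,0],
    [0,0.4,0],
    [0,0.4,0]
  ],
  "roll": [0,0,0,0,0,0,0,0],
  "gripper": [0,0,0,0,0,0,0,0]
}}

```text
clock: 8.5
tool_pos: [0.4586, -0.0583, 0.0527]
eef_rot: [0.461, 0.535, -0.462, 0.536]
contact_force: [-0.5, -5.1, -0.9]
opening: 0.002
```

>>> {"name": "apply_moves", "arguments": {
  "travel": [
    [0,0.1,0],
    [0,0.2,0],
    [0,0.3,0],
    [0,0.4,0],
    [0,0.4,0],
    [0,0.4,0],
    [0,0.4,0],
    [0,0.4,0]
  ],
  "roll": [0,0,0,0,0,0,0,0],
  "gripper": [0,0,0,0,0,0,0,0]
}}

```text
clock: 9.17
tool_pos: [0.4584, -0.0578, 0.0527]
eef_rot: [0.461, 0.533, -0.464, 0.536]
contact_force: [-0.2, -13.7, -1.8]
opening: 0.008
```

>>> {"name": "apply_moves", "arguments": {
  "travel": [
    [0,-1,0],
    [0,-2,0],
    [0,-2,3],
    [0,-2,7],
    [0,-2,11],
    [0,-2,15],
    [0,-2,16],
    [0,-2,16]
  ],
  "roll": [0,0,0,0,0,0,0,0],
  "gripper": [0,0,0,0,6.5,6.5,6.5,6.5]
}}

```text
clock: 9.83
tool_pos: [0.4611, -0.0727, 0.2159]
eef_rot: [0.463, 0.534, -0.459, 0.538]
contact_force: [0.9, -0.1, -0.7]
opening: 0.284
```

>>> {"name": "apply_moves", "arguments": {
  "travel": [
    [2,3,0],
    [4,6.5,0],
    [6,10,0],
    [7.6,12.1,0],
    [7.6,12.1,0],
    [7.6,12.1,0],
    [7.6,12.1,0],
    [7.6,12.1,0]
  ],
  "roll": [0,0,0,0,0,0,0,0],
  "gripper": [6.5,6.5,6.5,6.5,6.5,6.5,6.5,6.5]
}}

```text
clock: 10.5
tool_pos: [0.5335, 0.0464, 0.2118]
eef_rot: [0.461, 0.536, -0.463, 0.535]
contact_force: [-0.3, 0.0, -0.1]
opening: 0.736
```

```bash
python3 - <<'E'
from h import *
from scipy.spatial.transform import Rotation as Ro
s=st(); im=snap("wrist","w6"); snap("top","top1")
R=Ro.from_quat(s["eef_rot"]).as_matrix(); p=np.array(s["tool_pos"])
print(w2px("w6",[[.535,.049,.117],[.535,.049,.127]]))
for a in (.014,-.015): print(a,w2px("w6",[p+R@np.array([a,.009,z]) for z in (-.0325,.0325)]))
a=cv2.resize(im,None,fx=.78,fy=.78); b=cv2.resize(cv2.imread("pics/top1.png")[130:290,330:500],None,fx=1.75,fy=1.75)
o=np.zeros((400,800,3),np.uint8);o[:312,:499]=a;o[:280,500:797]=b[:,:297];cv2.imwrite("pics/c10.png",o)
E
```

```text
10.5 [0.5335 0.0464 0.2118] [ 0.4608  0.536  -0.4627  0.5352] [-0.3  0.  -0.1] 0.736
[[318.1367699  191.80265885]
 [318.03129117 195.37346552]]
0.014 [[264.50637109 219.39395633]
 [377.50611359 219.50167179]]
-0.015 [[254.84298202 240.48467343]
 [387.06699372 240.6163695 ]]
```

View pics/c10.png

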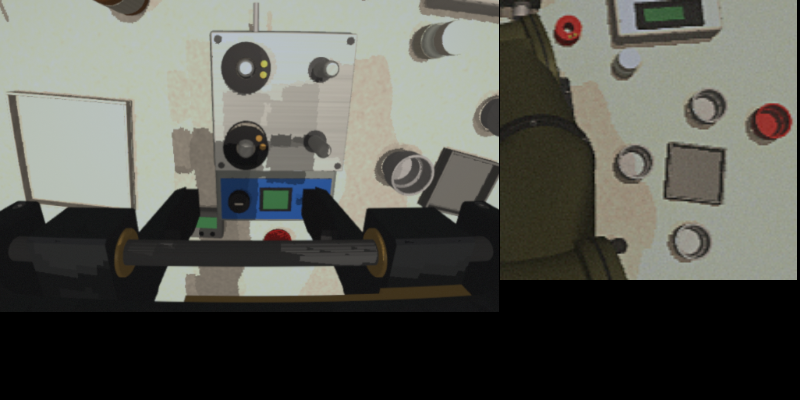

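>>> {"name": "apply_moves", "arguments": {
  "travel": [
    [0,0.4,-2],
    [0,0.4,-5],
    [0,0.4,-8],
    [0,0.4,-10.5],
    [0,0.4,-12],
    [0,0.4,-13],
    [0,0.4,-13.4],
    [0,0.4,-13.4]
  ],
  "roll": [0,0,0,0,0,0,0,0],
  "gripper": [6.5,6.5,6.5,6.5,6.5,6.5,6.5,6.5]
}}

```text
clock: 11.27
tool_pos: [0.5345, 0.0516, 0.0784]
eef_rot: [0.461, 0.536, -0.462, 0.536]
contact_force: [0.9, 0.3, 0.8]
opening: 0.741
```

>>> {"name": "apply_moves", "arguments": {
  "travel": [
    [0,0,0],
    [0,0,0],
    [0,0,0],
    [0,0,0],
    [0,0,0],
    [0,0,0],
    [0,0,0],
    [0,0,0]
  ],
  "roll": [0,0,0,0,0,0,0,0],
  "gripper": [6,5,4,4,4,4,4,4],
  "newtons": 20
}}

```text
clock: 11.93
tool_pos: [0.5356, 0.0522, 0.0798]
eef_rot: [0.462, 0.535, -0.461, 0.536]
contact_force: [-0.3, -1.4, 6.6]
opening: 0.578
```

>>> {"name": "apply_moves", "arguments": {
  "travel": [
    [0,0,0],
    [0,0,0],
    [0,0,0],
    [0,0,0],
    [0,0,0.2],
    [0,0,0.4],
    [0,0,0.6],
    [0,0,0.6]
  ],
  "roll": [0,0,0,0,0,0,0,0],
  "gripper": [4,4,4,4,4,4,4,4]
}}

```text
clock: 12.6
tool_pos: [0.5348, 0.0522, 0.085]
eef_rot: [0.461, 0.536, -0.461, 0.536]
contact_force: [-0.2, -0.3, -1.2]
opening: 0.574
```

>>> {"name": "apply_moves", "arguments": {
  "travel": [
    [0,0,1],
    [0,0,2],
    [0,0,3.5],
    [0,0,5],
    [0,0,7],
    [0,0,9],
    [0,0,10],
    [0,0,10]
  ],
  "roll": [0,0,0,0,0,0,0,0],
  "gripper": [4,4,4,4,4,4,4,4]
}}

```text
clock: 13.27
tool_pos: [0.5364, 0.0524, 0.1875]
eef_rot: [0.463, 0.535, -0.46, 0.537]
contact_force: [-0.7, 0.1, -0.3]
opening: 0.577
```

```bash
python3 - <<'E'
from h import *
s=st(); im=snap("wrist","w7"); b=snap("side","s3")
o=np.zeros((400,800,3),np.uint8)
o[:,:480]=cv2.resize(im[:320],None,fx=.75,fy=1.25)if 0 else cv2.resize(im[60:380,160:544],(480,400)); o[:,480:]=cv2.resize(b[90:290,270:430],(320,400)); cv2.imwrite("pics/c11.png",o)
E
```

```text
13.27 [0.5364 0.0524 0.1875] [ 0.4627  0.5347 -0.4598  0.5372] [-0.7  0.1 -0.3] 0.577
```

View pics/c11.png

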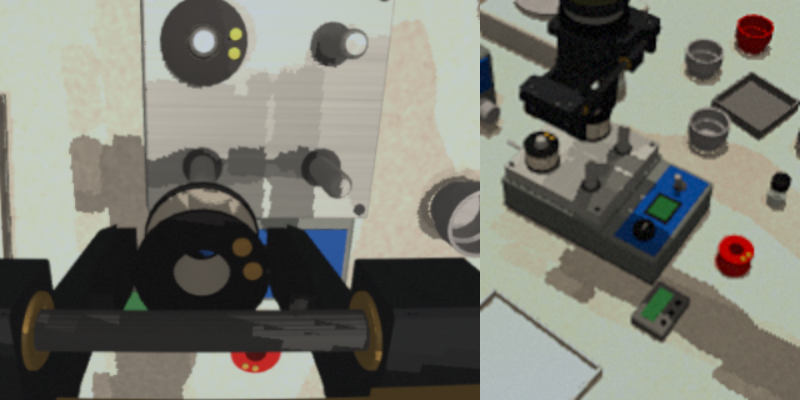

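Coil 1 is held and clear of its mandrel, and the toggle leans to the off side. Next, the carry to the tray.

>>> {"name": "apply_moves", "arguments": {
  "travel": [
    [-0.7,3.5,0],
    [-1.4,7.5,0],
    [-2.1,11.5,0],
    [-2.8,15.5,0],
    [-3.5,19.5,0],
    [-4.2,23,0],
    [-4.7,25.6,0],
    [-4.7,25.6,0]
  ],
  "roll": [0,0,0,0,0,0,0,0],
  "gripper": [4,4,4,4,4,4,4,4]
}}

```text
clock: 14.03
tool_pos: [0.484, 0.3165, 0.1831]
eef_rot: [0.459, 0.54, -0.458, 0.537]
contact_force: [0.4, 1.1, -2.0]
opening: 0.575
```

>>> {"name": "apply_moves", "arguments": {
  "travel": [
    [0,0,-3],
    [0,0,-6],
    [0,0,-9],
    [0,0,-12],
    [0,0,-14.5],
    [0,0,-16.5],
    [0,0,-17.5],
    [0,0,-17.8]
  ],
  "roll": [0,0,0,0,0,0,0,0],
  "gripper": [4,4,4,4,4,4,4,4]
}}

```text
clock: 14.7
tool_pos: [0.4862, 0.3065, 0.0041]
eef_rot: [0.459, 0.536, -0.463, 0.536]
contact_force: [-0.7, -0.3, -0.2]
opening: 0.574
```

>>> {"name": "apply_moves", "arguments": {
  "travel": [
    [0,0,0],
    [0,0,-0.2],
    [0,0,-0.4],
    [0,0,-0.6],
    [0,0,-0.8],
    [0,0,-0.8],
    [0,0,-0.8],
    [0,0,-0.8]
  ],
  "roll": [0,0,0,0,0,0,0,0],
  "gripper": [4,4,4,4,4,4,4,4]
}}

```text
clock: 15.37
tool_pos: [0.4878, 0.3083, -0.0011]
eef_rot: [0.461, 0.536, -0.461, 0.536]
contact_force: [0.5, 0.5, -0.8]
opening: 0.576
```

>>> {"name": "apply_moves", "arguments": {
  "travel": [
    [0,0,-0.1],
    [0,0,-0.2],
    [0,0,-0.2],
    [0,0,-0.2],
    [0,0,-0.2],
    [0,0,-0.2],
    [0,0,-0.2],
    [0,0,-0.2]
  ],
  "roll": [0,0,0,0,0,0,0,0],
  "gripper": [4,4,4,4,4,4,4,4]
}}

```text
clock: 16.03
tool_pos: [0.4879, 0.3083, -0.0013]
eef_rot: [0.461, 0.536, -0.461, 0.536]
contact_force: [-2.7, -2.0, 15.1]
opening: 0.575
```

>>> {"name": "apply_moves", "arguments": {
  "travel": [
    [0,0,0],
    [0,0,0],
    [0,0,0],
    [0,0,0],
    [0,0,0],
    [0,0,2],
    [0,0,5],
    [0,0,8]
  ],
  "roll": [0,0,0,0,0,0,0,0],
  "gripper": [6.5,6.5,6.5,6.5,6.5,6.5,6.5,6.5]
}}

```text
clock: 16.7
tool_pos: [0.487, 0.3076, 0.0766]
eef_rot: [0.46, 0.536, -0.462, 0.536]
contact_force: [1.2, 0.7, -0.0]
opening: 0.741
```

>>> {"name": "apply_moves", "arguments": {
  "travel": [
    [0,0,4],
    [0,0,8],
    [1,-2,12],
    [3,-5.5,13.6],
    [5,-9,13.6],
    [7,-13,13.6],
    [9,-17,13.6],
    [10.5,-20.5,13.6]
  ],
  "roll": [0,0,0,0,0,0,0,0],
  "gripper": [6.5,6.5,6.5,6.5,6.5,6.5,6.5,6.5]
}}

```text
clock: 17.37
tool_pos: [0.5912, 0.1067, 0.2129]
eef_rot: [0.461, 0.536, -0.461, 0.536]
contact_force: [0.7, -0.4, 0.4]
opening: 0.744
```

>>> {"name": "apply_moves", "arguments": {
  "travel": [
    [2.1,-3.9,0],
    [2.1,-3.9,0],
    [2.1,-3.9,0],
    [2.1,-3.9,0],
    [2.1,-3.9,0],
    [2.1,-3.9,0],
    [2.1,-3.9,0],
    [2.1,-3.9,0]
  ],
  "roll": [0,0,0,0,0,0,0,0],
  "gripper": [6.5,6.5,6.5,6.5,6.5,6.5,6.5,6.5]
}}

```text
clock: 18.03
tool_pos: [0.6111, 0.0708, 0.2128]
eef_rot: [0.461, 0.537, -0.461, 0.536]
contact_force: [0.7, -0.2, -0.8]
opening: 0.736
```

```bash
python3 - <<'E'
from h import *
s=st(); im=snap("wrist","w8"); print(w2px("w8",[[.614,.064,.117],[.614,.064,.127]]))
g=cv2.cvtColor(im,cv2.COLOR_BGR2GRAY); c=cv2.HoughCircles(cv2.medianBlur(g,3),cv2.HOUGH_GRADIENT,1,30,param1=80,param2=18,minRadius=22,maxRadius=45)
print(None if c is None else c[0].round(0).tolist())
E
```

```text
18.03 [0.6111 0.0708 0.2128] [ 0.4607  0.5366 -0.4606  0.5364] [ 0.7 -0.2 -0.8] 0.736
[[329.82780947 191.81738165]
 [330.13730507 195.34247483]]
[[330.0, 188.0, 30.0], [158.0, 68.0, 32.0], [474.0, 56.0, 24.0], [632.0, 216.0, 24.0], [112.0, 242.0, 27.0], [510.0, 282.0, 32.0], [426.0, 166.0, 29.0], [548.0, 136.0, 24.0], [464.0, 332.0, 33.0]]
```

>>> {"name": "apply_moves", "arguments": {
  "travel": [
    [0.2,0,-2],
    [0.2,0,-5],
    [0.2,0,-7],
    [0.2,0,-7],
    [0.2,0,-7],
    [0.2,0,-7],
    [0.2,0,-7],
    [0.2,0,-7]
  ],
  "roll": [0,0,0,0,0,0,0,0],
  "gripper": [6.5,6.5,6.5,6.5,6.5,6.5,6.5,6.5]
}}

```text
clock: 18.75
tool_pos: [0.6145, 0.0696, 0.1443]
eef_rot: [0.462, 0.535, -0.46, 0.537]
contact_force: [-0.6, 0.2, 0.4]
opening: 0.739
```

>>> {"name": "apply_moves", "arguments": {
  "travel": [
    [0,-0.5,0],
    [0,-0.5,0],
    [0,-0.5,-2],
    [0,-0.5,-4],
    [0,-0.5,-5.5],
    [0,-0.5,-6.4],
    [0,-0.5,-6.4],
    [0,-0.5,-6.4]
  ],
  "roll": [0,0,0,0,0,0,0,0],
  "gripper": [6.5,6.5,6.5,6.5,6.5,6.5,6.5,6.5]
}}

```text
clock: 19.42
tool_pos: [0.6135, 0.0642, 0.0788]
eef_rot: [0.461, 0.536, -0.461, 0.536]
contact_force: [0.2, -0.5, 0.3]
opening: 0.738
```

>>> {"name": "apply_moves", "arguments": {
  "travel": [
    [0,0,0],
    [0,0,0],
    [0,0,0],
    [0,0,0],
    [0,0,0],
    [0,0,0],
    [0,0,0],
    [0,0,0]
  ],
  "roll": [0,0,0,0,0,0,0,0],
  "gripper": [6,5,4,4,4,4,4,4]
}}

```text
clock: 20.08
tool_pos: [0.6143, 0.0643, 0.0797]
eef_rot: [0.462, 0.535, -0.461, 0.536]
contact_force: [0.1, 0.1, 6.1]
opening: 0.55
```

>>> {"name": "apply_moves", "arguments": {
  "travel": [
    [0,0,0],
    [0,0,0],
    [0,0,0.2],
    [0,0,0.4],
    [0,0,0.6],
    [0,0,0.6],
    [0,0,0.6],
    [0,0,0.6]
  ],
  "roll": [0,0,0,0,0,0,0,0],
  "gripper": [4,4,4,4,4,4,4,4]
}}

```text
clock: 20.75
tool_pos: [0.6133, 0.0645, 0.0846]
eef_rot: [0.461, 0.536, -0.461, 0.536]
contact_force: [0.4, 0.1, -1.1]
opening: 0.546
```

>>> {"name": "apply_moves", "arguments": {
  "travel": [
    [0,0,1],
    [0,0,2],
    [0,0,3.5],
    [0,0,5],
    [0,0,7],
    [0,0,9],
    [0,0,10],
    [0,0,10]
  ],
  "roll": [0,0,0,0,0,0,0,0],
  "gripper": [4,4,4,4,4,4,4,4]
}}

```text
clock: 21.42
tool_pos: [0.6152, 0.0648, 0.188]
eef_rot: [0.463, 0.535, -0.46, 0.537]
contact_force: [0.7, -0.0, -1.3]
opening: 0.547
```

>>> {"name": "apply_moves", "arguments": {
  "travel": [
    [-2,2,0],
    [-4,4.5,0],
    [-6,7,0],
    [-8,9.5,0],
    [-10,12,0],
    [-11,13,0],
    [-11,13,0],
    [-11,13,0]
  ],
  "roll": [0,0,0,0,0,0,0,0],
  "gripper": [4,4,4,4,4,4,4,4]
}}

```text
clock: 22.08
tool_pos: [0.5028, 0.1947, 0.1843]
eef_rot: [0.46, 0.537, -0.461, 0.536]
contact_force: [1.2, -0.8, -1.0]
opening: 0.549
```

>>> {"name": "apply_moves", "arguments": {
  "travel": [
    [-2,2.5,0],
    [-4,5,0],
    [-6,7.5,0],
    [-7.5,9.5,0],
    [-8.6,10.9,0],
    [-8.6,10.9,0],
    [-8.6,10.9,0],
    [-8.6,10.9,0]
  ],
  "roll": [0,0,0,0,0,0,0,0],
  "gripper": [4,4,4,4,4,4,4,4]
}}

```text
clock: 22.75
tool_pos: [0.4192, 0.3013, 0.1846]
eef_rot: [0.462, 0.535, -0.462, 0.536]
contact_force: [0.9, -0.3, -1.7]
opening: 0.553
```

>>> {"name": "apply_moves", "arguments": {
  "travel": [
    [0,0,-3],
    [0,0,-6],
    [0,0,-9],
    [0,0,-12],
    [0,0,-14.5],
    [0,0,-16.5],
    [0,0,-17.5],
    [0,0,-17.5]
  ],
  "roll": [0,0,0,0,0,0,0,0],
  "gripper": [4,4,4,4,4,4,4,4]
}}

```text
clock: 23.42
tool_pos: [0.4179, 0.301, 0.0079]
eef_rot: [0.461, 0.535, -0.463, 0.536]
contact_force: [-0.2, 0.4, -1.0]
opening: 0.545
```

>>> {"name": "apply_moves", "arguments": {
  "travel": [
    [0,0,0],
    [0,0,-0.2],
    [0,0,-0.4],
    [0,0,-0.6],
    [0,0,-0.8],
    [0,0,-1.0],
    [0,0,-1.1],
    [0,0,-1.1]
  ],
  "roll": [0,0,0,0,0,0,0,0],
  "gripper": [4,4,4,4,4,4,4,4]
}}

```text
clock: 24.08
tool_pos: [0.4175, 0.3035, -0.0012]
eef_rot: [0.461, 0.536, -0.461, 0.536]
contact_force: [0.0, 0.7, -0.9]
opening: 0.551
```

>>> {"name": "apply_moves", "arguments": {
  "travel": [
    [0,0,-0.1],
    [0,0,-0.2],
    [0,0,-0.2],
    [0,0,-0.2],
    [0,0,-0.2],
    [0,0,-0.2],
    [0,0,-0.2],
    [0,0,-0.2]
  ],
  "roll": [0,0,0,0,0,0,0,0],
  "gripper": [4,4,4,4,4,4,4,4]
}}

```text
clock: 24.75
tool_pos: [0.4174, 0.3035, -0.0014]
eef_rot: [0.462, 0.536, -0.461, 0.536]
contact_force: [-2.3, -0.6, 19.3]
opening: 0.547
```

>>> {"name": "apply_moves", "arguments": {
  "travel": [
    [0,0,0],
    [0,0,0],
    [0,0,0],
    [0,0,0],
    [0,0,0],
    [0,0,2],
    [0,0,5],
    [0,0,5]
  ],
  "roll": [0,0,0,0,0,0,0,0],
  "gripper": [6.5,6.5,6.5,6.5,6.5,6.5,6.5,6.5]
}}

```text
clock: 25.42
tool_pos: [0.4193, 0.3045, 0.05]
eef_rot: [0.463, 0.535, -0.459, 0.536]
contact_force: [1.4, -0.1, 0.5]
opening: 0.741
```

>>> {"name": "apply_moves", "arguments": {
  "travel": [
    [0,0,4],
    [0,0,8],
    [0,0,12],
    [0,0,15],
    [0,0,16],
    [0,0,16],
    [0,0,16],
    [0,0,16]
  ],
  "roll": [0,0,0,0,0,0,0,0],
  "gripper": [6.5,6.5,7,8,8.8,8.8,8.8,8.8]
}}

```text
clock: 26.08
tool_pos: [0.4166, 0.3028, 0.2054]
eef_rot: [0.46, 0.536, -0.462, 0.536]
contact_force: [-0.7, -0.3, -0.1]
opening: 0.995
```

```bash
python3 - <<'E'
from h import *
s=st(); im=snap("wrist","w9"); snap("top","top2"); snap("side","s4")
t=cv2.imread("pics/top2.png"); sd=cv2.imread("pics/s4.png")
o=np.zeros((560,800,3),np.uint8)
o[:280,:400]=cv2.resize(im[0:280,120:520],(400,280)); o[:280,400:]=cv2.resize(sd[220:346,200:380],(400,280))
o[280:,:400]=cv2.resize(t[150:290,390:590][:,:200],(400,280)); o[280:,400:]=cv2.resize(sd[150:220,340:440],(400,280))
cv2.imwrite("pics/c12.png",o)
E
```

```text
26.08 [0.4166 0.3028 0.2054] [ 0.4602  0.5362 -0.4621  0.5359] [-0.7 -0.3 -0.1] 0.995
```

View pics/c12.png

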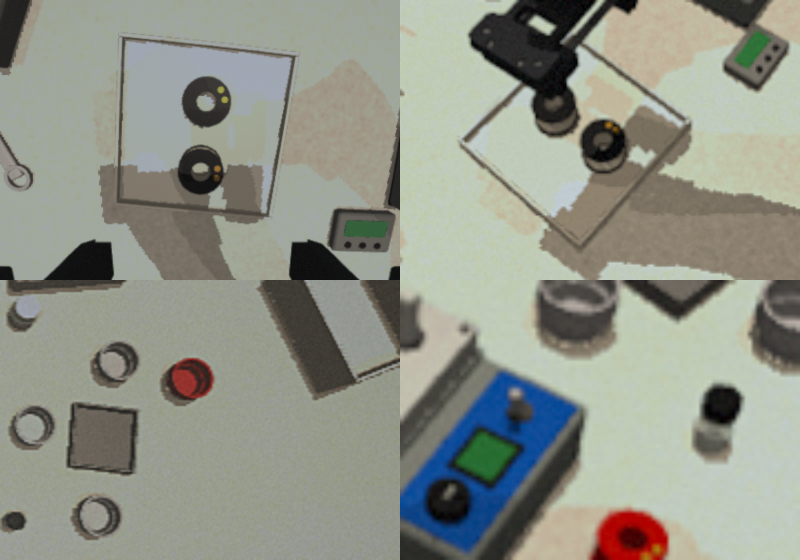

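Both coils stand flat in the white tray at wrist crop px (205,101) and (200,170), and the toggle leans to the off side. The three pots appear unmoved. Next I move over the wash area.

>>> {"name": "apply_moves", "arguments": {
  "travel": [
    [0.5,-3.5,2],
    [1,-7,4],
    [1.5,-11,5],
    [2,-15,5],
    [2,-19,5],
    [2,-23,5],
    [2,-26,5],
    [2,-26,5]
  ],
  "roll": [0,0,0,0,0,0,0,0],
  "gripper": [8.8,8.8,8.8,8.8,8.8,8.8,8.8,8.8]
}}

```text
clock: 26.9
tool_pos: [0.4363, 0.036, 0.256]
eef_rot: [0.462, 0.533, -0.466, 0.534]
contact_force: [-0.4, 0.2, -0.6]
opening: 0.998
```

>>> {"name": "apply_moves", "arguments": {
  "travel": [
    [0,-4,0],
    [0,-8,0],
    [0,-12,0],
    [0,-16,0],
    [0,-20,0],
    [0,-24,0],
    [0,-27,0],
    [0,-27,0]
  ],
  "roll": [0,0,0,0,0,0,0,0],
  "gripper": [8.8,8.8,8.8,8.8,8.8,8.8,8.8,8.8]
}}

```text
clock: 27.57
tool_pos: [0.4364, -0.2338, 0.256]
eef_rot: [0.463, 0.533, -0.465, 0.534]
contact_force: [0.7, 0.0, -0.9]
opening: 0.997
```

>>> {"name": "apply_moves", "arguments": {
  "travel": [
    [-0.8,-4,0],
    [-1.5,-7,0],
    [-1.5,-7,0],
    [-1.5,-7,0],
    [-1.5,-7,0],
    [-1.5,-7,0],
    [-1.5,-7,0],
    [-1.5,-7,0]
  ],
  "roll": [0,0,0,0,0,0,0,0],
  "gripper": [8.8,8.8,8.8,8.8,8.8,8.8,8.8,8.8]
}}

```text
clock: 28.23
tool_pos: [0.423, -0.2953, 0.2567]
eef_rot: [0.461, 0.537, -0.46, 0.536]
contact_force: [0.1, 0.9, 0.4]
opening: 1.002
```

```bash
cat > fit.py <<'E'
from h import *
A=np.linspace(0,2*np.pi,90,endpoint=False)
def grad(f):
    g=cv2.GaussianBlur(cv2.cvtColor(cv2.imread(f"pics/{f}.png"),cv2.COLOR_BGR2GRAY),(0,0),1).astype(np.float32)
    return np.sqrt(cv2.Sobel(g,5,1,0)**2+cv2.Sobel(g,5,0,1)**2)
def samp(G,uv): return np.minimum(cv2.remap(G,uv[:,0].astype(np.float32)[None],uv[:,1].astype(np.float32)[None],1)[0],120)
def grid(score,x0,w=.02,n=2):
    s=w/8
    for _ in range(n):
        c=[(score(x0[0]+i*s,x0[1]+j*s),x0[0]+i*s,x0[1]+j*s) for i in range(-8,9) for j in range(-8,9)]
        m=max(c); x0=m[1:]; s/=6
    return np.round(x0,4),round(float(m[0]),1),round(float(np.median([k[0] for k in c])),1)
def pot(f,x0,zb=0.,w=.02):
    G=grad(f)
    def sc(x,y):
        ring=lambda R,z:w2px(f,np.c_[x+R*np.cos(A),y+R*np.sin(A),np.full(90,z)])
        return samp(G,ring(.031,zb+.044)).mean()+samp(G,ring(.0275,zb+.044)).mean()
    return grid(sc,x0,w)
def tray(f,x0,h=.02,L=.1,yaws=np.arange(-.2,.21,.01)):
    G=grad(f); u=np.linspace(-1,1,40); o=np.ones(40); best=None
    for th in yaws:
        c,s=np.cos(th),np.sin(th); P=[]
        for k in (L/2,L/2-.004): P.append(k*np.r_[np.c_[u,o],np.c_[u,-o],np.c_[o,u],np.c_[-o,u]])
        P=np.vstack(P)@np.array([[c,s],[-s,c]])
        b=grid(lambda x,y:samp(G,w2px(f,np.c_[P+[x,y],np.full(len(P),h)])).mean(),x0,.012,1)
        if best is None or b[1]>best[1][1]: best=(round(th,3),b)
    return best
E
python3 - <<'E'
from fit import *
st(); snap("wrist","w10"); snap("top","top3")
for p in [(.609,-.318),(.505,-.187),(.374,-.284)]: print("pot",p,w2px("w10",[[*p,.044]]).round(0),pot("w10",p),pot("top3",p),pot("top0",p))
print(tray("w10",(.493,-.299)),tray("top0",(.493,-.299)))
cv2.imwrite("pics/x.png",0*np.zeros((2,2)))
E
```

```text
28.23 [ 0.423  -0.2953  0.2567] [ 0.4608  0.5366 -0.4605  0.5364] [0.1 0.9 0.4] 1.002
pot (0.609, -0.318) [[371.  -8.]] (array([ 0.609 , -0.3193]), 80.8, 60.0) (array([ 0.6144, -0.3205]), 231.9, 226.4) (array([ 0.614 , -0.3205]), 230.2, 222.4)
pot (0.505, -0.187) [[234.  77.]] (array([ 0.5079, -0.1945]), 192.7, 161.3) (array([ 0.5092, -0.1903]), 228.4, 218.0) (array([ 0.51  , -0.1903]), 226.2, 214.9)
pot (0.374, -0.284) [[306. 204.]] (array([ 0.3744, -0.2882]), 146.9, 122.6) (array([ 0.3777, -0.2869]), 136.0, 131.1) (array([ 0.3736, -0.2857]), 220.5, 210.1)
(np.float64(-0.08), (array([ 0.493, -0.302]), 97.7, 49.5)) (np.float64(-0.09), (array([ 0.49 , -0.293]), 102.3, 78.2))[ WARN:0@18.419] global loadsave.cpp:1063 imwrite_ Unsupported depth image for selected encoder is fallbacked to CV_8U.
```

>>> {"name": "apply_moves", "arguments": {
  "travel": [
    [-2.5,0.5,-2],
    [-4.9,0.9,-5],
    [-4.9,0.9,-8],
    [-4.9,0.9,-11],
    [-4.9,0.9,-14],
    [-4.9,0.9,-17],
    [-4.9,0.9,-19],
    [-4.9,0.9,-19]
  ],
  "roll": [0,0,0,0,0,0,0,0],
  "gripper": [8.8,8.8,8.8,8.8,8.8,8.8,8.8,8.8]
}}

```text
clock: 29.0
tool_pos: [0.3721, -0.2861, 0.0637]
eef_rot: [0.461, 0.538, -0.461, 0.534]
contact_force: [-0.5, 0.5, 0.3]
opening: 0.995
```

>>> {"name": "apply_moves", "arguments": {
  "travel": [
    [0,0,0],
    [0,0,0],
    [0,0,0],
    [0,0,0],
    [0,0,0],
    [0,0,0],
    [0,0,0],
    [0,0,0]
  ],
  "roll": [0,0,0,0,0,0,0,0],
  "gripper": [8.8,8.8,8.8,8.8,8.8,8.8,8.8,8.8]
}}

```text
clock: 29.67
tool_pos: [0.3736, -0.2877, 0.067]
eef_rot: [0.461, 0.536, -0.461, 0.536]
contact_force: [-0.4, -0.9, -0.4]
opening: 0.997
```

```bash
python3 - <<'E'
from fit import *
s=st(); print(np.round(s["q"],2)); snap("wrist","w11")
print(pot("w11",(.374,-.287)), w2px("w11",[[.374,-.287,.044]]))
print(pot("w11",(.508,-.191)),pot("w11",(.61,-.319)),tray("w11",(.493,-.299),yaws=np.arange(-.12,-.03,.01)))
E
```

```text
29.67 [ 0.3736 -0.2877  0.067 ] [ 0.4612  0.5358 -0.4612  0.5362] [-0.4 -0.9 -0.4] 0.997
[ 0.56  0.78 -0.    2.15  0.01  0.21 -0.88]
(array([ 0.3748, -0.287 ]), 135.4, 87.8) [[320.02133182 227.19732301]]
(array([ 0.5005, -0.2052]), 43.2, 29.9) (array([ 0.6333, -0.2957]), 0.0, 0.0) (np.float64(-0.09), (array([ 0.49  , -0.3005]), 51.9, 17.7))
```

>>> {"name": "apply_moves", "arguments": {
  "travel": [
    [0.1,0,-2],
    [0.1,0,-4],
    [0.1,0,-5.5],
    [0.1,0,-6],
    [0.1,0,-6],
    [0.1,0,-6],
    [0.1,0,-6],
    [0.1,0,-6]
  ],
  "roll": [0,0,0,0,0,0,0,0],
  "gripper": [8.8,8.8,8.8,8.8,7.5,5,5,5],
  "newtons": 10
}}

```text
clock: 30.38
tool_pos: [0.3748, -0.2879, 0.0076]
eef_rot: [0.461, 0.535, -0.461, 0.536]
contact_force: [0.2, 0.6, -0.3]
opening: 0.722
```

>>> {"name": "apply_moves", "arguments": {
  "travel": [
    [0,0,0],
    [0,0,0],
    [0,0,0],
    [0,0,0],
    [0,0,0],
    [0,0,0],
    [0,0,0],
    [0,0,0]
  ],
  "roll": [0,0,0,0,0,0,0,0],
  "gripper": [5,5,5,5,5,5,5,5]
}}

```text
clock: 31.05
tool_pos: [0.3749, -0.2879, 0.0075]
eef_rot: [0.461, 0.535, -0.461, 0.537]
contact_force: [0.1, 0.3, 6.6]
opening: 0.702
```

>>> {"name": "apply_moves", "arguments": {
  "travel": [
    [0,0,0],
    [0,0,0],
    [0,0,0],
    [0,0,0],
    [0,0,0],
    [0,0,0],
    [0,0,0],
    [0,0,0]
  ],
  "roll": [0,0,0,-7,-14,-21,-28,-35],
  "gripper": [8,8,8,8,8,8,8,8]
}}

```text
clock: 31.72
tool_pos: [0.3744, -0.2876, 0.0066]
eef_rot: [-0.602, -0.371, 0.602, -0.371]
contact_force: [-0.3, -0.1, 0.5]
opening: 0.909
```

>>> {"name": "apply_moves", "arguments": {
  "travel": [
    [0,0,0],
    [0,0,0],
    [0,0,0],
    [0,0,0],
    [0,0,0],
    [0,0,0],
    [0,0,0],
    [0,0,0]
  ],
  "roll": [-7,-14,-21,-28,-35,-42,-49,-55],
  "gripper": [8,8,8,8,8,8,8,8]
}}

```text
clock: 32.38
tool_pos: [0.3745, -0.2875, 0.0066]
eef_rot: [-0.705, -0.051, 0.705, -0.051]
contact_force: [-0.5, -0.4, 0.2]
opening: 0.908
```

>>> {"name": "apply_moves", "arguments": {
  "travel": [
    [0,0,0],
    [0,0,0],
    [0,0,0],
    [0,0,0],
    [0,0,0],
    [0,0,0],
    [0,0,0],
    [0,0,0]
  ],
  "roll": [0,0,0,0,0,0,0,0],
  "gripper": [8,8,5,5,5,5,5,5],
  "newtons": 20
}}

```text
clock: 33.05
tool_pos: [0.3745, -0.2876, 0.0067]
eef_rot: [-0.705, -0.053, 0.705, -0.053]
contact_force: [0.4, 0.5, -0.0]
opening: 0.7
```

>>> {"name": "apply_moves", "arguments": {
  "travel": [
    [0,0,0],
    [0,0,0],
    [0,0,0.5],
    [0,0,1.5],
    [0,0,3],
    [0,0,5],
    [0,0,6],
    [0,0,6]
  ],
  "roll": [0,0,0,0,0,0,0,0],
  "gripper": [5,5,5,5,5,5,5,5]
}}

```text
clock: 33.72
tool_pos: [0.3752, -0.2882, 0.0687]
eef_rot: [0.706, 0.052, -0.704, 0.054]
contact_force: [-0.4, -0.3, -0.6]
opening: 0.704
```

>>> {"name": "apply_moves", "arguments": {
  "travel": [
    [2,-0.3,0],
    [5,-0.6,0],
    [8,-1,0],
    [10.5,-1.3,0],
    [11.6,-1.3,0],
    [11.6,-1.3,0],
    [11.6,-1.3,0],
    [11.6,-1.3,0]
  ],
  "roll": [0,0,0,0,0,0,0,0],
  "gripper": [5,5,5,5,5,5,5,5]
}}

```text
clock: 34.38
tool_pos: [0.4884, -0.3004, 0.0662]
eef_rot: [-0.704, -0.053, 0.706, -0.052]
contact_force: [0.5, -0.3, -0.8]
opening: 0.705
```

>>> {"name": "apply_moves", "arguments": {
  "travel": [
    [0,0,0],
    [0,0,-1.5],
    [0,0,-3],
    [0,0,-4],
    [0,0,-4.8],
    [0,0,-5.2],
    [0,0,-5.4],
    [0,0,-5.4]
  ],
  "roll": [0,0,0,0,0,0,0,0],
  "gripper": [5,5,5,5,5,5,5,5]
}}

```text
clock: 35.05
tool_pos: [0.4902, -0.3007, 0.0126]
eef_rot: [-0.705, -0.053, 0.705, -0.053]
contact_force: [0.5, -0.5, -0.9]
opening: 0.702
```

>>> {"name": "apply_moves", "arguments": {
  "travel": [
    [0,0,0],
    [0,0,-0.1],
    [0,0,-0.2],
    [0,0,-0.3],
    [0,0,-0.3],
    [0,0,-0.3],
    [0,0,-0.3],
    [0,0,-0.3]
  ],
  "roll": [0,0,0,0,0,0,0,0],
  "gripper": [5,5,5,5,5,5,5,5]
}}

```text
clock: 35.72
tool_pos: [0.4908, -0.3008, 0.0107]
eef_rot: [0.705, 0.053, -0.705, 0.053]
contact_force: [-1.0, 0.9, 6.2]
opening: 0.702
```

>>> {"name": "apply_moves", "arguments": {
  "travel": [
    [0,0,0],
    [0,0,0],
    [0,0,0],
    [0,0,0],
    [0,0,0],
    [0,0,1],
    [0,0,2],
    [0,0,2]
  ],
  "roll": [0,0,0,0,0,0,0,0],
  "gripper": [7.5,7.5,7.5,7.5,7.5,7.5,7.5,7.5]
}}

```text
clock: 36.38
tool_pos: [0.4914, -0.3017, 0.0319]
eef_rot: [0.706, 0.052, -0.704, 0.054]
contact_force: [0.2, -0.3, -0.1]
opening: 0.849
```

>>> {"name": "apply_moves", "arguments": {
  "travel": [
    [0,0,3],
    [0,0,6],
    [0,0,9],
    [0,0,11],
    [0.5,3,11],
    [1,6.5,11],
    [1.8,10,11],
    [1.8,10.9,11]
  ],
  "roll": [0,0,0,7,14,21,28,35],
  "gripper": [8.8,8.8,8.8,8.8,8.8,8.8,8.8,8.8]
}}

```text
clock: 37.05
tool_pos: [0.5103, -0.1842, 0.1399]
eef_rot: [0.656, 0.269, -0.654, 0.266]
contact_force: [0.9, 0.4, -0.4]
opening: 0.998
```

>>> {"name": "apply_moves", "arguments": {
  "travel": [
    [0,0,0],
    [0,0,0],
    [0,0,0],
    [0,0,-2],
    [0,0,-4],
    [0,0,-6],
    [0,0,-7],
    [0,0,-7]
  ],
  "roll": [7,14,21,28,35,42,49,55],
  "gripper": [8.8,8.8,8.8,8.8,8.8,8.8,8.8,8.8]
}}

```text
clock: 37.72
tool_pos: [0.5071, -0.1912, 0.068]
eef_rot: [0.459, 0.538, -0.46, 0.536]
contact_force: [-0.2, -0.4, -0.1]
opening: 1.0
```

>>> {"name": "apply_moves", "arguments": {
  "travel": [
    [0,0,0],
    [0,0,0],
    [0,0,0],
    [0,0,0],
    [0,0,0],
    [0,0,0],
    [0,0,0],
    [0,0,0]
  ],
  "roll": [0,0,0,0,0,0,0,0],
  "gripper": [8.8,8.8,8.8,8.8,8.8,8.8,8.8,8.8]
}}

```text
clock: 38.38
tool_pos: [0.5085, -0.1916, 0.0698]
eef_rot: [0.461, 0.536, -0.461, 0.536]
contact_force: [2.1, 0.7, -0.5]
opening: 0.999
```

```bash
python3 - <<'E'
from fit import *
s=st(); snap("wrist","w12"); snap("top","top4")
print("B",pot("w12",(.509,-.191)),pot("top4",(.509,-.191)),"A",pot("w12",(.612,-.319)),pot("top4",(.612,-.319)),"stack",pot("w12",(.4908,-.3007),.004),pot("top4",(.4908,-.3007),.004))
E
```

```text
38.38 [ 0.5085 -0.1916  0.0698] [ 0.4612  0.5359 -0.4613  0.536 ] [ 2.1  0.7 -0.5] 0.999
B (array([ 0.5098, -0.1902]), 166.7, 117.4) (array([ 0.5207, -0.1927]), 116.9, 111.5) A (array([ 0.6141, -0.3207]), 185.6, 116.6) (array([ 0.6208, -0.3061]), 105.1, 100.5) stack (array([ 0.492 , -0.2999]), 101.0, 74.1) (array([ 0.4766, -0.3011]), 103.4, 100.7)
```

>>> {"name": "apply_moves", "arguments": {
  "travel": [
    [0.1,0.1,-2],
    [0.1,0.1,-4],
    [0.1,0.1,-5.5],
    [0.1,0.1,-6.3],
    [0.1,0.1,-6.3],
    [0.1,0.1,-6.3],
    [0.1,0.1,-6.3],
    [0.1,0.1,-6.3]
  ],
  "roll": [0,0,0,0,0,0,0,0],
  "gripper": [8.8,8.8,8.8,8.8,7.5,5,5,5],
  "newtons": 10
}}

```text
clock: 39.15
tool_pos: [0.5101, -0.1908, 0.0076]
eef_rot: [0.461, 0.535, -0.461, 0.537]
contact_force: [-0.3, -0.4, -0.3]
opening: 0.751
```

>>> {"name": "apply_moves", "arguments": {
  "travel": [
    [0,0,0],
    [0,0,0],
    [0,0,0],
    [0,0,0],
    [0,0,0],
    [0,0,0],
    [0,0,0],
    [0,0,0]
  ],
  "roll": [0,0,0,0,0,0,0,0],
  "gripper": [5,5,5,5,5,5,5,5]
}}

```text
clock: 39.82
tool_pos: [0.5101, -0.1908, 0.0075]
eef_rot: [0.461, 0.535, -0.461, 0.536]
contact_force: [0.0, -0.1, 6.5]
opening: 0.748
```

>>> {"name": "apply_moves", "arguments": {
  "travel": [
    [0,0,0],
    [0,0,0],
    [0,0,0],
    [0,0,0],
    [0,0,0],
    [0,0,0],
    [0,0,0],
    [0,0,0]
  ],
  "roll": [0,0,0,-7,-14,-21,-28,-35],
  "gripper": [8,8,8,8,8,8,8,8]
}}

```text
clock: 40.48
tool_pos: [0.5093, -0.1905, 0.0065]
eef_rot: [-0.602, -0.371, 0.602, -0.371]
contact_force: [0.4, -0.0, -0.8]
opening: 0.91
```

>>> {"name": "apply_moves", "arguments": {
  "travel": [
    [0,0,0],
    [0,0,0],
    [0,0,0],
    [0,0,0],
    [0,0,0],
    [0,0,0],
    [0,0,0],
    [0,0,0]
  ],
  "roll": [-7,-14,-21,-28,-35,-42,-49,-55],
  "gripper": [8,8,8,8,8,8,8,8]
}}

```text
clock: 41.15
tool_pos: [0.5094, -0.1904, 0.0065]
eef_rot: [-0.705, -0.051, 0.705, -0.051]
contact_force: [-1.1, 0.5, -0.0]
opening: 0.904
```

>>> {"name": "apply_moves", "arguments": {
  "travel": [
    [0,0,0],
    [0,0,0],
    [0,0,0],
    [0,0,0],
    [0,0,0],
    [0,0,0],
    [0,0,0],
    [0,0,0]
  ],
  "roll": [0,0,0,0,0,0,0,0],
  "gripper": [8,8,5,5,5,5,5,5],
  "newtons": 20
}}

```text
clock: 41.82
tool_pos: [0.5095, -0.1906, 0.0067]
eef_rot: [-0.705, -0.053, 0.705, -0.053]
contact_force: [-1.2, -0.3, -1.0]
opening: 0.744
```

>>> {"name": "apply_moves", "arguments": {
  "travel": [
    [0,0,0],
    [0,0,0],
    [0,0,1],
    [0,0,3],
    [0,0,5],
    [0,0,8],
    [0,0,9],
    [0,0,9]
  ],
  "roll": [0,0,0,0,0,0,0,0],
  "gripper": [5,5,5,5,5,5,5,5]
}}

```text
clock: 42.48
tool_pos: [0.511, -0.1915, 0.0995]
eef_rot: [0.707, 0.052, -0.704, 0.054]
contact_force: [0.0, 0.5, -1.2]
opening: 0.744
```

```bash
python3 - <<'E'
from fit import *
def rad(f,p,zt=.044):
    G=grad(f); out=[]
    for R in np.arange(.024,.0365,.0005):
        g=grid(lambda x,y:samp(G,w2px(f,np.c_[x+R*np.cos(A),y+R*np.sin(A),np.full(90,zt)])).mean(),p,.003,1); out.append((round(R*1e3,1),g[1]))
    return out
for f,p in [("w11",(.3748,-.287)),("w12",(.5098,-.1902)),("w12",(.6141,-.3207))]: print(f,p,rad(f,p))
for f,p in [("w6",(.535,.051)),("w8",(.614,.064))]: print(f,p,[k for k in rad(f,p,.117) if k[0]<29])
E
```

```text
w11 (0.3748, -0.287) [(np.float64(24.0), 38.6), (np.float64(24.5), 39.9), (np.float64(25.0), 40.0), (np.float64(25.5), 39.5), (np.float64(26.0), 39.5), (np.float64(26.5), 43.5), (np.float64(27.0), 50.9), (np.float64(27.5), 56.1), (np.float64(28.0), 59.6), (np.float64(28.5), 60.8), (np.float64(29.0), 67.9), (np.float64(29.5), 71.1), (np.float64(30.0), 69.6), (np.float64(30.5), 71.2), (np.float64(31.0), 81.6), (np.float64(31.5), 79.1), (np.float64(32.0), 72.9), (np.float64(32.5), 68.4), (np.float64(33.0), 61.4), (np.float64(33.5), 59.0), (np.float64(34.0), 57.5), (np.float64(34.5), 53.7), (np.float64(35.0), 51.5), (np.float64(35.5), 50.0), (np.float64(36.0), 48.5)]
w12 (0.5098, -0.1902) [(np.float64(24.0), 49.0), (np.float64(24.5), 48.4), (np.float64(25.0), 49.1), (np.float64(25.5), 51.0), (np.float64(26.0), 52.5), (np.float64(26.5), 58.9), (np.float64(27.0), 67.6), (np.float64(27.5), 70.7), (np.float64(28.0), 76.2), (np.float64(28.5), 73.4), (np.float64(29.0), 82.0), (np.float64(29.5), 84.5), (np.float64(30.0), 84.0), (np.float64(30.5), 87.7), (np.float64(31.0), 97.1), (np.float64(31.
[... 788 characters left out ...]
8.7), (np.float64(34.0), 45.5), (np.float64(34.5), 42.6), (np.float64(35.0), 38.7), (np.float64(35.5), 34.0), (np.float64(36.0), 29.3)]
w6 (0.535, 0.051) [(np.float64(24.0), 116.9), (np.float64(24.5), 114.2), (np.float64(25.0), 109.3), (np.float64(25.5), 104.7), (np.float64(26.0), 94.4), (np.float64(26.5), 88.6), (np.float64(27.0), 82.6), (np.float64(27.5), 77.1), (np.float64(28.0), 72.9), (np.float64(28.5), 68.8)]
w8 (0.614, 0.064) [(np.float64(24.0), 115.6), (np.float64(24.5), 114.0), (np.float64(25.0), 104.9), (np.float64(25.5), 98.2), (np.float64(26.0), 90.2), (np.float64(26.5), 86.5), (np.float64(27.0), 77.2), (np.float64(27.5), 70.9), (np.float64(28.0), 66.0), (np.float64(28.5), 61.9)]
```

>>> {"name": "apply_moves", "arguments": {
  "travel": [
    [-0.5,-3,0],
    [-1,-6,0],
    [-1.5,-9,0],
    [-1.9,-11,0],
    [-1.9,-11,0],
    [-1.9,-11,0],
    [-1.9,-11,0],
    [-1.9,-11,0]
  ],
  "roll": [0,0,0,0,0,0,0,0],
  "gripper": [5,5,5,5,5,5,5,5]
}}

```text
clock: 43.15
tool_pos: [0.4908, -0.2983, 0.096]
eef_rot: [-0.705, -0.055, 0.705, -0.053]
contact_force: [-0.0, -0.2, -0.7]
opening: 0.742
```

>>> {"name": "apply_moves", "arguments": {
  "travel": [
    [0,0,-1],
    [0,0,-2],
    [0,0,-3],
    [0,0,-3.5],
    [0,0,-3.5],
    [0,0,-3.5],
    [0,0,-3.5],
    [0,0,-3.5]
  ],
  "roll": [0,0,0,0,0,0,0,0],
  "gripper": [5,5,5,5,5,5,5,5]
}}

```text
clock: 43.82
tool_pos: [0.4907, -0.3009, 0.0621]
eef_rot: [0.705, 0.053, -0.705, 0.053]
contact_force: [0.3, -0.0, -0.9]
opening: 0.744
```

>>> {"name": "apply_moves", "arguments": {
  "travel": [
    [0,0,-0.3],
    [0,0,-0.6],
    [0,0,-0.9],
    [0,0,-1.2],
    [0,0,-1.5],
    [0,0,-1.7],
    [0,0,-1.7],
    [0,0,-1.7]
  ],
  "roll": [0,0,0,0,0,0,0,0],
  "gripper": [5,5,5,5,5,5,5,5]
}}

```text
clock: 44.48
tool_pos: [0.4904, -0.3006, 0.0446]
eef_rot: [-0.705, -0.053, 0.705, -0.053]
contact_force: [-0.4, -1.1, -0.3]
opening: 0.746
```

>>> {"name": "apply_moves", "arguments": {
  "travel": [
    [0,0,-0.2],
    [0,0,-0.4],
    [0,0,-0.6],
    [0,0,-0.7],
    [0,0,-0.8],
    [0,0,-0.9],
    [0,0,-0.9],
    [0,0,-0.9]
  ],
  "roll": [0,0,0,0,0,0,0,0],
  "gripper": [5,5,5,5,5,5,5,5]
}}

```text
clock: 45.15
tool_pos: [0.4904, -0.3006, 0.0357]
eef_rot: [-0.705, -0.053, 0.705, -0.053]
contact_force: [0.6, -0.4, -0.3]
opening: 0.744
```

>>> {"name": "apply_moves", "arguments": {
  "travel": [
    [0,0,-0.1],
    [0,0,-0.2],
    [0,0,-0.2],
    [0,0,-0.2],
    [0,0,-0.2],
    [0,0,-0.2],
    [0,0,-0.2],
    [0,0,-0.2]
  ],
  "roll": [0,0,0,0,0,0,0,0],
  "gripper": [5,5,5,5,5,5,5,5]
}}

```text
clock: 45.82
tool_pos: [0.4906, -0.3008, 0.0347]
eef_rot: [0.705, 0.053, -0.705, 0.053]
contact_force: [-0.9, 0.7, 7.2]
opening: 0.746
```

>>> {"name": "apply_moves", "arguments": {
  "travel": [
    [0,0,0],
    [0,0,0],
    [0,0,0],
    [0,0,0],
    [0,0,0],
    [0,0,1],
    [0,0,3],
    [0,0,3]
  ],
  "roll": [0,0,0,0,0,0,0,0],
  "gripper": [7.5,7.5,7.5,7.5,7.5,7.5,7.5,7.5]
}}

```text
clock: 46.48
tool_pos: [0.4917, -0.3022, 0.0667]
eef_rot: [0.706, 0.052, -0.704, 0.054]
contact_force: [1.1, 0.1, 0.5]
opening: 0.85
```

>>> {"name": "apply_moves", "arguments": {
  "travel": [
    [0,0,3],
    [0,0,6],
    [0,0,8],
    [2.5,-0.5,8],
    [6,-1,8],
    [9,-1.5,8],
    [12,-2,8],
    [12.3,-2,8]
  ],
  "roll": [0,0,0,7,14,21,28,35],
  "gripper": [8.8,8.8,8.8,8.8,8.8,8.8,8.8,8.8]
}}

```text
clock: 47.15
tool_pos: [0.6194, -0.3199, 0.1437]
eef_rot: [0.657, 0.265, -0.654, 0.267]
contact_force: [0.4, -0.5, -0.1]
opening: 1.0
```

>>> {"name": "apply_moves", "arguments": {
  "travel": [
    [0,0,0],
    [0,0,0],
    [0,0,0],
    [0,0,-2],
    [0,0,-4],
    [0,0,-6],
    [0,0,-7.5],
    [0,0,-7.5]
  ],
  "roll": [7,14,21,28,35,42,49,55],
  "gripper": [8.8,8.8,8.8,8.8,8.8,8.8,8.8,8.8]
}}

```text
clock: 47.82
tool_pos: [0.6108, -0.3191, 0.065]
eef_rot: [0.459, 0.54, -0.46, 0.535]
contact_force: [-0.3, -0.3, -0.2]
opening: 0.997
```

>>> {"name": "apply_moves", "arguments": {
  "travel": [
    [0,0,0],
    [0,0,0],
    [0,0,0],
    [0,0,0],
    [0,0,0],
    [0,0,0],
    [0,0,0],
    [0,0,0]
  ],
  "roll": [0,0,0,0,0,0,0,0],
  "gripper": [8.8,8.8,8.8,8.8,8.8,8.8,8.8,8.8]
}}

```text
clock: 48.48
tool_pos: [0.6135, -0.3206, 0.0689]
eef_rot: [0.461, 0.536, -0.461, 0.536]
contact_force: [-0.2, -0.3, 0.5]
opening: 0.999
```

```bash
python3 - <<'E'
from fit import *
s=st(); snap("wrist","w13")
print("A",pot("w13",(.614,-.3207)),pot("w13",(.614,-.3207),0,.04))
E
```

```text
48.48 [ 0.6135 -0.3206  0.0689] [ 0.4612  0.5359 -0.4613  0.5361] [-0.2 -0.3  0.5] 0.999
A (array([ 0.614 , -0.3211]), 140.0, 91.6) (array([ 0.614 , -0.3207]), 136.7, 83.8)
```

>>> {"name": "apply_moves", "arguments": {
  "travel": [
    [0,0,-2],
    [0,0,-4],
    [0,0,-5.5],
    [0,0,-6.2],
    [0,0,-6.2],
    [0,0,-6.2],
    [0,0,-6.2],
    [0,0,-6.2]
  ],
  "roll": [0,0,0,0,0,0,0,0],
  "gripper": [8.8,8.8,8.8,8.8,7.5,5,5,5],
  "newtons": 10
}}

```text
clock: 49.2
tool_pos: [0.6143, -0.3212, 0.0079]
eef_rot: [0.461, 0.535, -0.461, 0.537]
contact_force: [0.1, 0.1, 0.7]
opening: 0.736
```

>>> {"name": "apply_moves", "arguments": {
  "travel": [
    [0,0,0],
    [0,0,0],
    [0,0,0],
    [0,0,0],
    [0,0,0],
    [0,0,0],
    [0,0,0],
    [0,0,0]
  ],
  "roll": [0,0,0,0,0,0,0,0],
  "gripper": [5,5,5,5,5,5,5,5]
}}

```text
clock: 49.87
tool_pos: [0.6143, -0.3211, 0.0078]
eef_rot: [0.461, 0.535, -0.461, 0.537]
contact_force: [-0.3, -0.5, 5.7]
opening: 0.731
```

>>> {"name": "apply_moves", "arguments": {
  "travel": [
    [0,0,0],
    [0,0,0],
    [0,0,0],
    [0,0,0],
    [0,0,0],
    [0,0,0],
    [0,0,0],
    [0,0,0]
  ],
  "roll": [0,0,0,-7,-14,-21,-28,-35],
  "gripper": [8,8,8,8,8,8,8,8]
}}

```text
clock: 50.53
tool_pos: [0.6131, -0.3203, 0.0063]
eef_rot: [-0.602, -0.371, 0.602, -0.37]
contact_force: [0.6, -0.3, 0.2]
opening: 0.908
```

>>> {"name": "apply_moves", "arguments": {
  "travel": [
    [0,0,0],
    [0,0,0],
    [0,0,0],
    [0,0,0],
    [0,0,0],
    [0,0,0],
    [0,0,0],
    [0,0,0]
  ],
  "roll": [-7,-14,-21,-28,-35,-42,-49,-55],
  "gripper": [8,8,8,8,8,8,8,8]
}}

```text
clock: 51.2
tool_pos: [0.6132, -0.3201, 0.0062]
eef_rot: [-0.705, -0.051, 0.706, -0.051]
contact_force: [0.2, 0.3, -0.8]
opening: 0.909
```

>>> {"name": "apply_moves", "arguments": {
  "travel": [
    [0,0,0],
    [0,0,0],
    [0,0,0],
    [0,0,0],
    [0,0,0],
    [0,0,0],
    [0,0,0],
    [0,0,0]
  ],
  "roll": [0,0,0,0,0,0,0,0],
  "gripper": [8,8,5,5,5,5,5,5],
  "newtons": 20
}}

```text
clock: 51.87
tool_pos: [0.6135, -0.3206, 0.0067]
eef_rot: [-0.705, -0.053, 0.705, -0.053]
contact_force: [-0.7, -0.1, -0.4]
opening: 0.733
```

>>> {"name": "apply_moves", "arguments": {
  "travel": [
    [0,0,0],
    [0,0,0],
    [0,0,1],
    [0,0,3],
    [0,0,6],
    [0,0,9],
    [0,0,10.5],
    [0,0,10.5]
  ],
  "roll": [0,0,0,0,0,0,0,0],
  "gripper": [5,5,5,5,5,5,5,5]
}}

```text
clock: 52.53
tool_pos: [0.6155, -0.3228, 0.1168]
eef_rot: [0.707, 0.051, -0.703, 0.055]
contact_force: [0.9, 0.3, -0.5]
opening: 0.73
```

```bash
python3 - <<'E'
from fit import *
s=st(); snap("top","top5"); snap("wrist","w14")
print("stack",pot("w14",(.4908,-.3007),.028),pot("top5",(.4908,-.3007),.028))
E
```

```text
52.53 [ 0.6155 -0.3228  0.1168] [ 0.7073  0.051  -0.703   0.0547] [ 0.9  0.3 -0.5] 0.73
stack (array([ 0.4908, -0.3015]), 133.5, 96.7) (array([ 0.4675, -0.304 ]), 105.6, 97.6)
```

>>> {"name": "apply_moves", "arguments": {
  "travel": [
    [-3,0.5,0],
    [-6,1,0],
    [-9,1.5,0],
    [-11.5,2,0],
    [-12.3,2,0],
    [-12.3,2,0],
    [-12.3,2,0],
    [-12.3,2,0]
  ],
  "roll": [0,0,0,0,0,0,0,0],
  "gripper": [5,5,5,5,5,5,5,5]
}}

```text
clock: 53.3
tool_pos: [0.4923, -0.3006, 0.1112]
eef_rot: [0.705, 0.053, -0.705, 0.054]
contact_force: [0.6, -0.6, -0.6]
opening: 0.732
```

>>> {"name": "apply_moves", "arguments": {
  "travel": [
    [0,0,-1],
    [0,0,-2],
    [0,0,-2.5],
    [0,0,-2.7],
    [0,0,-2.7],
    [0,0,-2.7],
    [0,0,-2.7],
    [0,0,-2.7]
  ],
  "roll": [0,0,0,0,0,0,0,0],
  "gripper": [5,5,5,5,5,5,5,5]
}}

```text
clock: 53.97
tool_pos: [0.4907, -0.3008, 0.0851]
eef_rot: [0.705, 0.053, -0.705, 0.053]
contact_force: [-0.7, -0.3, -1.3]
opening: 0.734
```

>>> {"name": "apply_moves", "arguments": {
  "travel": [
    [0,0,-0.3],
    [0,0,-0.6],
    [0,0,-0.9],
    [0,0,-1.2],
    [0,0,-1.5],
    [0,0,-1.7],
    [0,0,-1.7],
    [0,0,-1.7]
  ],
  "roll": [0,0,0,0,0,0,0,0],
  "gripper": [5,5,5,5,5,5,5,5]
}}

```text
clock: 54.63
tool_pos: [0.4904, -0.3006, 0.0676]
eef_rot: [-0.705, -0.053, 0.705, -0.053]
contact_force: [0.4, -0.5, -0.4]
opening: 0.732
```

>>> {"name": "apply_moves", "arguments": {
  "travel": [
    [0,0,-0.2],
    [0,0,-0.4],
    [0,0,-0.6],
    [0,0,-0.7],
    [0,0,-0.8],
    [0,0,-0.8],
    [0,0,-0.8],
    [0,0,-0.8]
  ],
  "roll": [0,0,0,0,0,0,0,0],
  "gripper": [5,5,5,5,5,5,5,5]
}}

```text
clock: 55.3
tool_pos: [0.4905, -0.3006, 0.0598]
eef_rot: [0.705, 0.053, -0.705, 0.053]
contact_force: [0.3, -0.1, -0.9]
opening: 0.731
```

>>> {"name": "apply_moves", "arguments": {
  "travel": [
    [0,0,-0.1],
    [0,0,-0.2],
    [0,0,-0.2],
    [0,0,-0.2],
    [0,0,-0.2],
    [0,0,-0.2],
    [0,0,-0.2],
    [0,0,-0.2]
  ],
  "roll": [0,0,0,0,0,0,0,0],
  "gripper": [5,5,5,5,5,5,5,5]
}}

```text
clock: 55.97
tool_pos: [0.4906, -0.3008, 0.0586]
eef_rot: [0.705, 0.053, -0.705, 0.053]
contact_force: [-1.0, 0.7, 6.5]
opening: 0.736
```

>>> {"name": "apply_moves", "arguments": {
  "travel": [
    [0,0,0],
    [0,0,0],
    [0,0,0],
    [0,0,0],
    [0,0,0],
    [0,0,1],
    [0,0,3],
    [0,0,3]
  ],
  "roll": [0,0,0,0,0,0,0,0],
  "gripper": [7.5,7.5,7.5,7.5,7.5,7.5,7.5,7.5]
}}

```text
clock: 56.63
tool_pos: [0.4917, -0.3022, 0.0908]
eef_rot: [0.706, 0.051, -0.704, 0.054]
contact_force: [0.3, -0.8, 0.5]
opening: 0.85
```

>>> {"name": "apply_moves", "arguments": {
  "travel": [
    [0,0,3],
    [0,0,6],
    [0,0,9],
    [0,0,12],
    [0,-3,15],
    [0,-6,15],
    [0,-9,15],
    [0,-9,15]
  ],
  "roll": [0,0,0,0,0,0,0,0],
  "gripper": [8.8,8.8,8.8,8.8,8.8,8.8,8.8,8.8]
}}

```text
clock: 57.3
tool_pos: [0.4884, -0.3977, 0.2393]
eef_rot: [0.705, 0.048, -0.705, 0.053]
contact_force: [0.0, 0.1, -0.4]
opening: 0.992
```

>>> {"name": "apply_moves", "arguments": {
  "travel": [
    [-2,-3,0],
    [-4,-6,0],
    [-6,-9,0],
    [-8,-12,0],
    [-10,-15,0],
    [-12,-18,0],
    [-12,-18,0],
    [-12,-18,0]
  ],
  "roll": [0,0,0,0,0,0,0,0],
  "gripper": [8.8,8.8,8.8,8.8,8.8,8.8,8.8,8.8]
}}

```text
clock: 57.97
tool_pos: [0.3676, -0.5722, 0.2376]
eef_rot: [-0.705, -0.051, 0.706, -0.051]
contact_force: [0.7, 0.0, 0.1]
opening: 0.998
```

```bash
python3 - <<'E'
from fit import *
s=st(); snap("top","top6"); snap("side","s6")
print("stack top",pot("top6",(.4908,-.3007),.052),pot("s6",(.4908,-.3007),.052))
for z in (.046,.052,.058,.064): print(z,pot("s6",(.4908,-.3007),z,.006))
t=cv2.imread("pics/top6.png"); sd=cv2.imread("pics/s6.png")
o=np.zeros((560,800,3),np.uint8)
o[:280,:400]=cv2.resize(t[120:295,200:450],(400,280)); o[:280,400:]=cv2.resize(sd[90:195,330:480],(400,280))
o[280:,:400]=cv2.resize(t[150:290,380:580],(400,280)); o[280:,400:]=cv2.resize(sd[120:330,210:510],(400,280))
cv2.imwrite("pics/c13.png",o)
E
```

```text
57.97 [ 0.3676 -0.5722  0.2376] [-0.7047 -0.051   0.7058 -0.0512] [0.7 0.  0.1] 0.998
stack top (array([ 0.4862, -0.2999]), 206.9, 194.8) (array([ 0.487 , -0.2965]), 213.8, 206.6)
0.046 (array([ 0.4906, -0.3024]), 213.7, 213.0)
0.052 (array([ 0.4874, -0.2962]), 213.9, 213.2)
0.058 (array([ 0.4927, -0.2993]), 209.3, 208.8)
0.064 (array([ 0.4892, -0.2937]), 207.4, 203.7)
```

View pics/c13.png

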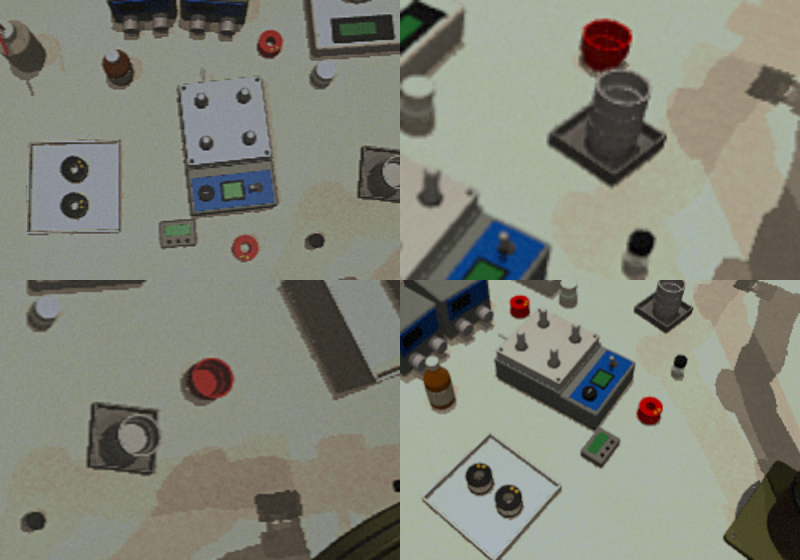

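```bash
python3 - <<'E'
from h import *
th=.152;c,s=np.cos(th),np.sin(th)
for a in (-.4,0,.2,.4):
    y=-.047+.029*np.sin(a); z=.057+.029*np.cos(a); X=[[.5372+c*-.088-s*y,.0123+s*-.088+c*y,z]]
    print(a,w2px("s6",X).round(1),w2px("top6",X).round(1),w2px("w5",X).round(1))
for f,b in(("s6",(355,165,385,190)),("top6",(350,228,370,245))):
    g=cv2.cvtColor(cv2.imread(f"pics/{f}.png"),cv2.COLOR_BGR2HSV)[b[1]:b[3],b[0]:b[2]]; m=(g[...,1]<90)&(g[...,2]>60); n,l,st_,ce=cv2.connectedComponentsWithStats(m.astype(np.uint8)); print(f,[(st_[i].tolist(),(ce[i]+b[:2]).round(1).tolist()) for i in range(1,n) if st_[i][4]>5])
E
```

```text
-0.4 [[372.9 173.9]] [[365.7 235.9]] [[317.6 272.2]]
0 [[371.  175.9]] [[361.9 236.3]] [[292.2 274.8]]
0.2 [[370.  177.4]] [[359.9 236.6]] [[279.5 274.1]]
0.4 [[368.9 179.1]] [[358.  236.9]] [[267.7 272.1]]
s6 [([0, 0, 30, 25, 383], [370.7, 172.0]), ([12, 12, 4, 3, 11], [368.4, 178.1])]
top6 [([0, 6, 3, 10, 18], [350.5, 238.4]), ([6, 6, 8, 6, 23], [359.5, 236.2])]
```

The bright bat tip in the side view is at (368.4,178.1). The model puts full off at (368.9,179.1), so the switch is off. Handing in.

```bash
python3 -c "
from plant import r
print(r.finish_job())"
```

```text
the job is handed in; nothing more can be done
None
```

The job is handed in after about 58 s of the 210 s allowed. The heater was switched off first. Then both coils went into the white tray, and the three steel pots went into one nested stack in the wash tray.

**Last checks:**
- **Switch:** it was pushed until the force rose to about 14 N at its stop. In the final side view its tip is about 1 px from the computed off position; the top view puts it clearly on the off side, about 1.5 px from the computed position.
- **Coils:** in the final pictures both stand flat and side by side on the tray floor, and all four mandrels are empty.
- **Pots:** the stack stands upright in the tray. Each nested pot met resistance exactly 24 mm above the one below, so both are fully home.
- **Other objects:** the red pot, the red coils and the other things in view are where they were. None of the pots was found knocked aside. I did not recheck the tip box and spanner in the final pictures.

**What disagreed or went wrong:**
- **Fingertip position:** the fingertips were about 15 mm behind the reported tool point, not 14 mm ahead of it as described. My first switch push passed over the toggle and the second rode on top of it, at up to 12 N. I used the corrected value for everything after that.
- **Gripper opening:** on one coil and two pots the opening read 2–4 mm wider than the object's stated size. The camera showed those two pots at normal size, and all of them set down properly.
- **Final stack fit:** the automatic fit of the stack's rim in the last two pictures was not sharp enough to use. The nesting result therefore rests on the contact heights and the last picture.

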